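# Pin a stack of circuit boards in the pinning jig

## Robot

A 7-joint arm with a two-finger parallel gripper is mounted at the origin on the work surface. World frame = base frame: x ahead of the robot, y to its left, z up, the work surface at z = 0. Lengths are in m, angles in rad, forces in N, time in s.
With the tool pointing down it reaches from about 0.35 to 0.9 m from the base axis. Payload 7.2 kg.
Tool frame: the origin (TCP) lies between the finger pads; the fingertips stand 8 mm ahead of it and the grasp point (between the pads) lies 11 mm behind it; z points along the fingers, y is the line along which they close (so a half turn about z gives the same grasp; the last joint's range is limited). The gripper opens to 88 mm and grips with 3 to 60 N. Pads are 20 mm wide; open, the fingers measure 115 mm over their backs; the gripper's body (75 mm by 178 mm) begins 61 mm behind the grasp point.
Start: joints at [-1.247, 0.411, -0.013, 1.596, 0.006, 1.134, -0.082], TCP at [0.239, 0.578, 0.231] pointing down, gripper open.
Joint ranges: [-2.95, 2.95], [-0.29, 1.99], [-1.47, 1.44], [0.14, 2.54], [-1.03, 4.17], [0.13, 1.85], [-2.86, 2.86]. Speed limits (rad/s): [2.39, 2.39, 3.01, 3.01, 3.14, 3.14, 3.14].

## Interface

Orientations are given as a 3x3 rotation matrix whose columns are the frame's x, y, z axes.
In Python, from station import * gives the robot as it stands. The module is installed in compiled form; this text tells all that it offers.
- The arm moves only by the tool play_rows, never from a script. Its argument "deltas" is a list of rows, each an object with "delta_pos": the shift along the tool's x, y, z as a fraction of full scale, a list of three; "turn": the turn, a rotation vector about the tool's x, y, z as a fraction of full scale, a list of three; "fingers": the opening, from 0 (shut) to 1 (fully open). A call has 1 to 10 rows; each row shifts and turns the commanded pose from where the row before left it, along the tool's axes as they then stand; what a row does not reach is not made up. Full scale, the value 1, is 0.075 m for a shift and 0.1 rad for a turn. A row lasts 1/8 s, in which the tool goes at most 62.5 mm and 10.7 degrees, less where a joint would pass 70% of its speed; a pose out of reach is approached as far as the arm can. A call with a number of a shift or a turn outside -1 to 1 is refused whole. A call with a gripper value outside its range is refused whole. The fingers move at their own pace and stop on an object; "newtons" is the grip in N (left out, the last holds). Time passes only in rows, so rows that do not move let the fingers close. It gives the time, the measured TCP pose, the force, the opening and the grip force at its end, in the units of the state.
- get_obs(): the state, without advancing time (a new reading comes with each control period).
- read_camera(name): name is "side" or "top"; returns the picture (400x640x3 uint8, red, green, blue); there is no depth.
- camera_info(name): a dict with "fx", "fy", "cx", "cy" (pixels), "k1" (the pictures are not rectified: a ray, as slopes to the right and down, at radius r is drawn at 1 + k1 r^2 times it, then the intrinsics apply), "extrinsics" (4x4, takes a point from camera to world coordinates). Camera axes: x right, y down, z forward; pixel columns grow to the right and rows downward; lengths in m; the calibration is good to about 2 mm. A picture is of the moment at which its call begins. camera_info takes no time and is no camera call.
- sign_off(): hands the job in; it is judged then, once.
Trained networks look in the newest picture that a camera, given by its name, has taken for a name from the list of things; names that differ only in an ending like _2 or _b are one class to them, and where a whole thing is asked for, a point or a joint stands for the part that bears it (a point fixed in the world has none). Each returns a list of dicts, best first, with "confidence" (0 to 1); they miss things now and then, are a little off and sometimes report something else, mostly with a low value. They report only what shows in the picture. A call takes as long as a camera call. They do not tell look-alikes from the thing itself.
- masks_of(label, camera): "mask" (400x640 bool, what is visible of it) and "point" ([column, row] in pixels, amid what is visible of it).
- mark_of(label, camera): "point" ([column, row] in pixels: a listed point, or the origin of a listed thing).
The state is a dict: "t": time; "joints": joint angles; "dq": joint speeds; "effort": joint torques, N m; "tcp_pos": TCP position; "orientation": TCP orientation; "wrist_force": force on the tool from outside, world axes, zero at the start; "moment": the same for the moment, N m; "width": opening from 0.0 (shut) to 1.0 (fully open); "grasp_force": force on a finger pad.
Only numpy, scipy, OpenCV 4.12 (cv2) and the standard library are available. Lean on these libraries where they do the work, as an engineer would, in place of code of your own. Each camera call takes 0.05 s, during which the arm holds its last target. There are 200 camera calls.

## Task

Open the pinning jig: hold its fence's yellow lock tab pressed down, slide the fence fully back and let the tab spring up; lay all the green circuit boards that are on the bench flat in the jig, one on top of another, then slide the fence fully home against their ends in the same way, so that it locks again. After that push both red-handled pins from the rack down through the lined-up holes of all the boards into the jig, one in each hole, until their collars sit on the top board, and leave the other things on the bench where they are.

Things in the scene. Friction and masses are not known exactly. Their poses are not given: they have to be found in the camera images.
- jig: fixed aluminium jig. Origin: at bench level under the centre of the boards' home place; y along the boards' length towards the fence, z up. Bed 50 mm wide (narrower than a board), top 34 mm above the bench, from y = -68 to 153 mm. Boards lie with their long side along y: with the fence open a board's centre may be at y = 0 to 33 mm, at home it is at y = 0 within 0.5 mm.
- guides (a point): centre of the jig's nest (jig x = y = 0) at bed height, 34 mm. Four blue corner guides at y = -50 and +50 mm, each 10 mm wide, inner faces at x = -29.2 and +29.2 mm (1.2 mm play each side of a board), upright to 60 mm above the bench, then flaring outward up to 70 mm. Between y = -44 and +44 mm the boards' long edges are free for fingers, down to the bench.
- end_stop (a point): centre of the face of the fixed blue end stop, at jig y = -60.5 mm, 50 mm wide, its top 66 mm above the bench; the fence pushes the boards up against it.
- hole_a (a point): mouth of the jig's pin hole at jig x = 0, y = -26 mm, z = 34 mm: on the bed's top. 11 mm in diameter, vertical, 34 mm deep, right through to the bench.
- hole_b (a point): mouth of the jig's other pin hole, at jig x = 0, y = +26 mm, z = 34 mm; otherwise like hole_a.
- fence (a joint): travel of the steel fence carriage towards the boards (jig -y), m: 0 fully open (end of travel), 0.036 fully home (end of travel), boards lined up; starts home. It slides against 2 N of friction, but only with the tab pressed at least 5 mm: let go, the tab's tooth catches in one of three notches (travel up to 0.009, about 0.0195, home at 0.0355 to 0.036).
- fence_face (a point): centre of the fence's face that pushes the boards' ends, at jig y = 96.5 mm less the travel: 50 mm wide, 35 to 72 mm above the bench. From it towards jig +y: this plate, 6 mm thick, a 40 mm long recess open above and at both sides with the lock tab at its bottom, and a 6 mm rear plate of the same height. Closed fingers pressing the tab can push either plate along.
- tab (a joint): how far the lock tab is pressed down, m: 0 up (locked when in a notch), 0.008 fully down. Spring: about 2 N to start, 5 N fully down.
- tab_top (a point): centre of the top of the yellow lock tab, a pad 34 x 34 mm in the carriage's recess, 26 mm behind the fence face (jig +y), 54 mm above the bench when up and 46 mm when fully down.
- board_a: green circuit board on aluminium, loose, 56 (its x) x 120 (its y) x 8 mm, 0.08 to 0.17 kg, both faces flat; two 12 mm through holes on its centre line at y = -26 and +26 mm, so either way round is the same. Origin: centre of the underside, z up. May be absent (no reading). Starts flat on the bench, before the jig or at its right.
- board_b: another, like board_a: green circuit board on aluminium, loose, 56 (its x) x 120 (its y) x 8 mm, 0.08 to 0.17 kg, both faces flat; two 12 mm through holes on its centre line at y = -26 and +26 mm, so either way round is the same. Origin: centre of the underside, z up. May be absent (no reading). Starts flat on the bench, before the jig or at its right.
- board_d: another, like board_a: green circuit board on aluminium, loose, 56 (its x) x 120 (its y) x 8 mm, 0.08 to 0.17 kg, both faces flat; two 12 mm through holes on its centre line at y = -26 and +26 mm, so either way round is the same. Origin: centre of the underside, z up. May be absent (no reading). Starts flat on the bench, before the jig or at its right.
- board_c: another, like board_a: green circuit board on aluminium, loose, 56 (its x) x 120 (its y) x 8 mm, 0.08 to 0.17 kg, both faces flat; two 12 mm through holes on its centre line at y = -26 and +26 mm, so either way round is the same. Origin: centre of the underside, z up. May be absent (no reading). Starts flat on the bench, before the jig or at its right.
- rack: fixed grey pin rack, 44 (x) x 110 (y) x 48 mm high, origin under its centre; the two pins hang in its 11 mm holes at y = -32 and +32 mm.
- pin_a: stack pin, steel, 8 mm shaft, its lowest 8 mm tapering to a 4 mm tip; origin at the tip's end, z up to the handle. Collar 20 mm across, 5 mm thick, underside 46 mm above the tip; red round handle, 17 mm across, from 51 to 85 mm. 60 g. Hangs upright by its collar in the rack at the start. The two pins are alike; either goes in either hole.
- pin_b: the other pin: stack pin, steel, 8 mm shaft, its lowest 8 mm tapering to a 4 mm tip; origin at the tip's end, z up to the handle. Collar 20 mm across, 5 mm thick, underside 46 mm above the tip; red round handle, 17 mm across, from 51 to 85 mm. 60 g. Hangs upright by its collar in the rack at the start. The two pins are alike; either goes in either hole.
- pin_a_collar (a point): centre of the underside of pin_a's collar, 46 mm above its tip
- pin_b_collar (a point): centre of the underside of pin_b's collar, 46 mm above its tip
- spool: bystander: green-flanged solder spool standing on end, 60 mm in diameter, 48 mm high; leave alone
- bottle: bystander: pink bottle, 52 mm in diameter, 110 mm high; leave alone
- cleaner: bystander: brass tip-cleaner pot, 68 mm in diameter, 44 mm high; leave alone
- driver: bystander: blue screwdriver lying at the back of the bench; leave alone
- marker: bystander: yellow marker, 125 mm long, 15 mm wide; leave alone
- dish: bystander: blue open parts dish, 90 x 70 x 30 mm; leave alone
Things that resemble listed ones, but are neither listed nor needed, are in the scene too. What is shaped like the board_a but blue or purple is not meant.

How it is judged:
On the way, in this order (a step that is already met when the one before it is completed fails the run):
1. the fence is slid fully open and its lock tab has sprung up (value of joint fence below 0.009 m and value of joint tab below 0.002 m), for 0.2 s.
2. all the boards lie flat in the jig, stacked between its guides, and are let go (x of board_a in the frame of jig between -0.004 and 0.004 m and y of board_a in the frame of jig between -0.004 and 0.037 m and z of board_a in the frame of jig between 0.031 and 0.0605 m and angle between the z axis of each of board_a, board_b, board_c, board_d and the z axis of jig, either way round below 0.05 rad and angle between the y axis of each of board_a, board_b, board_c, board_d and the y axis of jig, either way round below 0.06 rad and x of board_b in the frame of jig between -0.004 and 0.004 m and y of board_b in the frame of jig between -0.004 and 0.037 m and z of board_b in the frame of jig between 0.031 and 0.0605 m and x of board_c in the frame of jig between -0.004 and 0.004 m and y of board_c in the frame of jig between -0.004 and 0.037 m and z of board_c in the frame of jig between 0.031 and 0.0605 m and x of board_d in the frame of jig between -0.004 and 0.004 m and y of board_d in the frame of jig between -0.004 and 0.037 m and z of board_d in the frame of jig between 0.031 and 0.0605 m and contact force between the fingers and board_a below 0.1 N and contact force between the fingers and board_b below 0.1 N and contact force between the fingers and board_c below 0.1 N and contact force between the fingers and board_d below 0.1 N), for 0.2 s.
3. the fence is slid fully home and its lock tab has sprung up (value of joint fence above 0.0345 m and value of joint tab below 0.002 m), for 0.2 s.
4. both pins go down through the boards into the jig, collars on the top board (((horizontal distance between pin_a and hole_a below 0.003 m and angle between the z axis of each of pin_a, pin_b and the z axis of jig, either way round below 0.06 rad and (z of pin_a_collar in the frame of board_a between 0.0045 and 0.0105 m or z of pin_a_collar in the frame of board_b between 0.0045 and 0.0105 m or z of pin_a_collar in the frame of board_c between 0.0045 and 0.0105 m or z of pin_a_collar in the frame of board_d between 0.0045 and 0.0105 m) and horizontal distance between pin_b and hole_b below 0.003 m and (z of pin_b_collar in the frame of board_a between 0.0045 and 0.0105 m or z of pin_b_collar in the frame of board_b between 0.0045 and 0.0105 m or z of pin_b_collar in the frame of board_c between 0.0045 and 0.0105 m or z of pin_b_collar in the frame of board_d between 0.0045 and 0.0105 m)) or (horizontal distance between pin_a and hole_b below 0.003 m and angle between the z axis of each of pin_a, pin_b and the z axis of jig, either way round below 0.06 rad and (z of pin_a_collar in the frame of board_a between 0.0045 and 0.0105 m or z of pin_a_collar in the frame of board_b between 0.0045 and 0.0105 m or z of pin_a_collar in the frame of board_c between 0.0045 and 0.0105 m or z of pin_a_collar in the frame of board_d between 0.0045 and 0.0105 m) and horizontal distance between pin_b and hole_a below 0.003 m and (z of pin_b_collar in the frame of board_a between 0.0045 and 0.0105 m or z of pin_b_collar in the frame of board_b between 0.0045 and 0.0105 m or z of pin_b_collar in the frame of board_c between 0.0045 and 0.0105 m or z of pin_b_collar in the frame of board_d between 0.0045 and 0.0105 m)))), for 0.2 s.
At the end, for the whole second after the job is handed in: All boards lie flat in the jig at home (3 mm along, 4 mm across), the fence is home (over 34.5 mm) with its tab up (under 2 mm), and each hole has one upright pin (0.06 rad, within 3 mm of its axis) with its collar within 2.5 mm of the top board; all at rest (all of step 3 and x of board_a in the frame of jig between -0.004 and 0.004 m and y of board_a in the frame of jig between -0.003 and 0.003 m and z of board_a in the frame of jig between 0.031 and 0.0605 m and angle between the z axis of each of board_a, board_b, board_c, board_d and the z axis of jig, either way round below 0.05 rad and angle between the y axis of each of board_a, board_b, board_c, board_d and the y axis of jig, either way round below 0.06 rad and x of board_b in the frame of jig between -0.004 and 0.004 m and y of board_b in the frame of jig between -0.003 and 0.003 m and z of board_b in the frame of jig between 0.031 and 0.0605 m and x of board_c in the frame of jig between -0.004 and 0.004 m and y of board_c in the frame of jig between -0.003 and 0.003 m and z of board_c in the frame of jig between 0.031 and 0.0605 m and x of board_d in the frame of jig between -0.004 and 0.004 m and y of board_d in the frame of jig between -0.003 and 0.003 m and z of board_d in the frame of jig between 0.031 and 0.0605 m and ((horizontal distance between pin_a and hole_a below 0.003 m and angle between the z axis of each of pin_a, pin_b and the z axis of jig, either way round below 0.06 rad and (z of pin_a_collar in the frame of board_a between 0.0045 and 0.0105 m or z of pin_a_collar in the frame of board_b between 0.0045 and 0.0105 m or z of pin_a_collar in the frame of board_c between 0.0045 and 0.0105 m or z of pin_a_collar in the frame of board_d between 0.0045 and 0.0105 m) and horizontal distance between pin_b and hole_b below 0.003 m and (z of pin_b_collar in the frame of board_a between 0.0045 and 0.0105 m or z of pin_b_collar in the frame of board_b between 0.0045 and 0.0105 m or z of pin_b_collar in the frame of board_c between 0.0045 and 0.0105 m or z of pin_b_collar in the frame of board_d between 0.0045 and 0.0105 m)) or (horizontal distance between pin_a and hole_b below 0.003 m and angle between the z axis of each of pin_a, pin_b and the z axis of jig, either way round below 0.06 rad and (z of pin_a_collar in the frame of board_a between 0.0045 and 0.0105 m or z of pin_a_collar in the frame of board_b between 0.0045 and 0.0105 m or z of pin_a_collar in the frame of board_c between 0.0045 and 0.0105 m or z of pin_a_collar in the frame of board_d between 0.0045 and 0.0105 m) and horizontal distance between pin_b and hole_a below 0.003 m and (z of pin_b_collar in the frame of board_a between 0.0045 and 0.0105 m or z of pin_b_collar in the frame of board_b between 0.0045 and 0.0105 m or z of pin_b_collar in the frame of board_c between 0.0045 and 0.0105 m or z of pin_b_collar in the frame of board_d between 0.0045 and 0.0105 m))) and linear speed of each of board_a, board_b, board_c, board_d, pin_a, pin_b below 0.01 m/s); the robot touches nothing.
It fails at once if a bystander is moved by more than 3 cm (distance of any of spool, bottle, cleaner, driver, marker, dish from where it was at the start of the episode above 0.03 m).
Of board_a, board_b, board_c, board_d only 2 to 4 are there at a start; the rules pass over those that are not, and their reading is None.
At some moment in a run one of board_a, board_b, board_c, board_d may be knocked a few centimetres aside while the robot is not near it.
It also fails if it takes over 210 s, if anything falls off the work surface, if the arm or the gripper's body presses on something with over 40 N, if the wrist force passes 120 N, or if a joint passes its speed limit or range.

## Working session

There is one attempt and no reset: what is moved stays moved. The work goes in short steps, Python scripts to look and compute and a tool call to move; the robot and the scene stay as the last step left them, time stands still between calls to the robot, and variables do not carry over. Pictures are saved under pics/ and viewed, at most 14 in all, crops included, and the job is handed in when it is done.

Besides the shell and the picture viewer there is one more tool, called after "Emit:" as name(argument=value, ...) on one line, values as JSON. play_rows: Moves the arm, as the interface text tells. Shift numbers are shares of 0.075 m and turn numbers shares of 0.1 rad, none past 1 either way. Its arguments: {"type":"object","properties":{"deltas":{"type":"array"},"newtons":{"type":"number"}},"required":["deltas"]}

```bash
mkdir -p pics; ls; python3 - <<'E'
from station import *
import cv2,numpy as np
o=get_obs();print({k:np.round(v,3).tolist() for k,v in o.items()})
for n in("top","side"):
    im=read_camera(n);cv2.imwrite(f"pics/{n}0.png",cv2.cvtColor(im,cv2.COLOR_RGB2BGR))
    c=camera_info(n);print(n,{k:np.round(v,4).tolist() for k,v in c.items()})
E
```

```text
pics
{'t': 0.0, 'joints': [-1.247, 0.412, -0.013, 1.597, 0.006, 1.134, -0.082], 'dq': [-0.0, -0.001, -0.001, 0.001, 0.001, -0.002, 0.001], 'effort': [-0.001, -58.795, 0.641, -29.108, -0.054, 0.018, 0.0], 'tcp_pos': [0.239, 0.577, 0.23], 'orientation': [[-0.924, 0.382, -0.0], [0.382, 0.924, -0.002], [-0.0, -0.002, -1.0]], 'wrist_force': [-0.991, -0.042, -0.923], 'moment': [-0.036, -0.01, -0.003], 'grasp_force': 0.0, 'width': 1.002}
top {'fx': 454.6927, 'fy': 454.6927, 'cx': 310.0803, 'cy': 200.277, 'k1': 0.023, 'extrinsics': [[0.0173, -0.993, 0.1167, 0.3579], [-0.9998, -0.0188, -0.0112, -0.0097], [0.0133, -0.1165, -0.9931, 1.3719], [0.0, 0.0, 0.0, 1.0]]}
side {'fx': 380.5065, 'fy': 380.5065, 'cx': 320.8371, 'cy': 197.9845, 'k1': -0.0385, 'extrinsics': [[0.7068, -0.4127, 0.5746, -0.0758], [-0.7074, -0.4191, 0.5691, -0.6026], [0.006, -0.8087, -0.5881, 0.67], [0.0, 0.0, 0.0, 1.0]]}
```

View pics/top0.png

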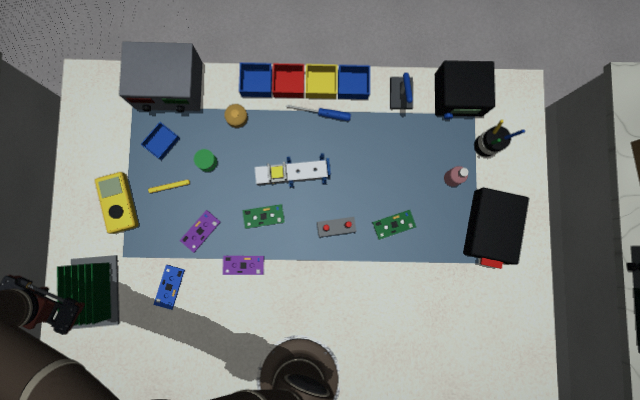

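View pics/side0.png

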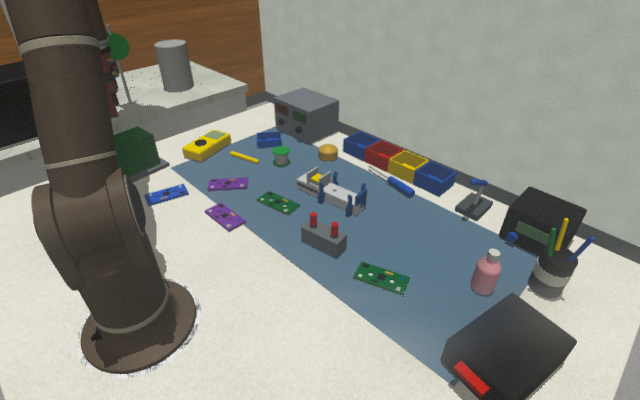

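Top view: the jig is at about (292,172), fence on its left with the yellow tab at (278,172), end stop at (328,168). The rack with two red pins is at (336,227).

Board candidates are green (264,216) and (394,224), purple (200,231) and (243,265), blue (169,287), and the dark-green tray stack (86,292). Only the two flat green ones near the jig fit the description.

```bash
cat > h.py <<'E'
from station import *
import cv2,numpy as np
from scipy.optimize import least_squares
def cam(n):
    c=camera_info(n);return c,np.array(c["extrinsics"])
def proj(n,p):
    c,E=cam(n);q=(np.atleast_2d(p)-E[:3,3])@E[:3,:3];s=q[:,:2]/q[:,2:]
    s=s*(1+c["k1"]*(s**2).sum(1,keepdims=True))
    return s*[c["fx"],c["fy"]]+[c["cx"],c["cy"]]
def ray(n,uv):
    c,E=cam(n);d=(np.array(uv,float)-[c["cx"],c["cy"]])/[c["fx"],c["fy"]];s=d.copy()
    for _ in range(8): s=d/(1+c["k1"]*(s@s))
    return E[:3,3],E[:3,:3]@np.append(s,1)
def onz(n,uv,z):
    o,d=ray(n,uv);return o+d*(z-o[2])/d[2]
def tri(a,b):  # top uv, side uv
    r=least_squares(lambda p:np.concatenate([proj("top",p)[0]-a,proj("side",p)[0]-b]),onz("top",a,0.03))
    return r.x,np.abs(r.fun).max()
def rect(m,n,z):
    "oriented rectangle of a mask carried to plane z: centre,size,yaw of long side"
    cs,_=cv2.findContours(m.astype(np.uint8),cv2.RETR_EXTERNAL,cv2.CHAIN_APPROX_NONE)
    c=max(cs,key=cv2.contourArea)[:,0]
    P=np.array([onz(n,u,z)[:2] for u in c],np.float32)*1000
    (cx,cy),(w,h),a=cv2.minAreaRect(P)
    if w<h: w,h,a=h,w,a+90
    a=(a+90)%180-90
    return np.round([cx,cy,w,h,a],1)
E
python3 - <<'E'
from h import *
for n in("top","side"):
    read_camera(n)
    for l in("board_a","rack","jig"):
        for d in masks_of(l,n):
            if d["confidence"]>.2: print(n,l,round(d["confidence"],2),np.round(d["point"]),d["mask"].sum(), rect(d["mask"],n,{"board_a":.008,"rack":.048,"jig":.034}[l]) if n=="top" else "")
    for l in("guides","end_stop","hole_a","hole_b","fence_face","tab_top","pin_a","pin_a_collar","board_a","rack"):
        for d in mark_of(l,n)[:4]:
            if d["confidence"]>.2: print(n,l,round(d["confidence"],2),np.round(d["point"],1))
E
```

```text
top board_a 0.95 [260. 215.] 774 [467.2 112.7 123.   58.8 -80.8]
top board_a 0.86 [244. 263.] 741 [321.5 171.6 121.3  52.8 -89. ]
top board_a 0.73 [397. 224.] 766 [ 451.8 -279.3  122.7   58.7  -69.8]
top board_a 0.63 [195. 229.] 781 [419.1 303.4 120.7  58.8 -39.8]
top board_a 0.56 [167. 286.] 829 [256.1 386.2 120.9  59.1 -14. ]
top board_a 0.49 [170. 184.] 226 [553.1 402.4 125.1  17.1 -75.7]
top rack 0.62 [337. 226.] 511 [ 437.7 -104.2  108.6   46.5  -80.8]
top rack 0.42 [235. 112.] 459 [762.7 203.9  74.1  66.6  27.9]
top jig 0.95 [294. 171.] 1491 [602.7  28.7 224.2  91.3 -85.4]
top guides 0.64 [307.2 169.6]
top end_stop 0.65 [327.6 167. ]
top hole_a 0.89 [315.4 170.5]
top hole_a 0.84 [296.1 170.9]
top hole_b 0.89 [315.4 170.5]
top hole_b 0.84 [296.1 170.9]
top fence_face 0.51 [286.  172.3]
top fence_face 0.45 [322.2 226.9]
top tab_top 0.62 [277.7 167.5]
top pin_a 0.47 [333.4 229.9]
top pin_a 0.4 [345.8 224. ]
top pin_a_collar 0.61 [347.  228.7]
top pin_a_collar 0.23 [395.  224.7]
top board_a 0.92 [199.  228.4]
top board_a 0.79 [239.6 264. ]
top board_a 0.75 [260.6 215.5]
top board_a
[... 229 characters left out ...]
ide rack 0.44 [265. 139.] 379 
side jig 0.86 [328. 192.] 1564 
side guides 0.58 [345.4 195. ]
side end_stop 0.7 [357.2 196.4]
side end_stop 0.7 [241.4 159.1]
side end_stop 0.29 [325.2 247.9]
side hole_a 0.86 [349.1 195.2]
side hole_a 0.59 [335.8 189.7]
side hole_b 0.86 [349.1 195.2]
side hole_b 0.59 [335.8 189.7]
side fence_face 0.73 [324.1 184.5]
side fence_face 0.51 [349.5 197.4]
side tab_top 0.49 [319.6 177.5]
side tab_top 0.21 [348.  197.4]
side pin_a_collar 0.45 [336.5 233.5]
side board_a 0.92 [223.3 185.5]
side board_a 0.72 [225.3 217.7]
side board_a 0.71 [280.3 205.1]
side board_a 0.65 [382.7 281.8]
side rack 0.64 [324.2 248.3]
side rack 0.38 [338.7 201.8]
side rack 0.31 [315.4 224.5]
```

```bash
python3 - <<'E'
from h import *
a=cv2.imread("pics/top0.png");b=cv2.imread("pics/side0.png")
def crop(i,x0,y0,x1,y1,s):return cv2.resize(i[y0:y1,x0:x1],None,fx=s,fy=s,interpolation=cv2.INTER_CUBIC)
A=crop(a,240,145,420,245,4.4);B=crop(b,255,160,435,300,4)
cv2.imwrite("pics/c1.png",A);cv2.imwrite("pics/c2.png",B);print(A.shape,B.shape)
E
```

```text
(440, 792, 3) (560, 720, 3)
```

View pics/c1.png

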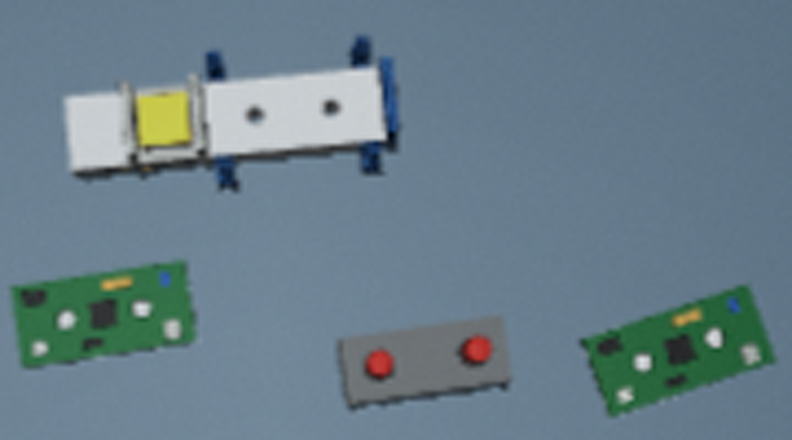

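View pics/c2.png

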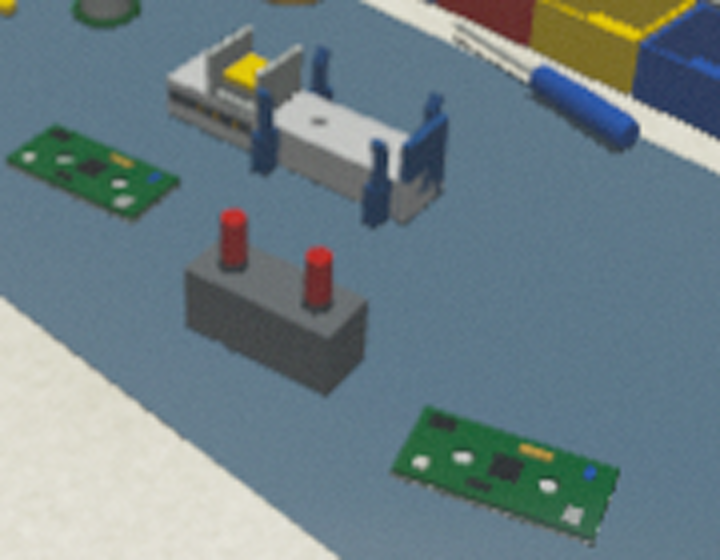

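Top crop: jig holes at about (298,171) and (315,169), tab pad at (277,172), red pins at (326,228) and (348,225). The two green boards at (264,216) and (394,224) are confirmed, bare and flat. The purple and blue ones are decoys.

```bash
cat >> h.py <<'E'
def cent(im,box,f):
    x0,y0,x1,y1=box;w=f(im[y0:y1,x0:x1].astype(float)).clip(0)
    Y,X=np.mgrid[y0:y1,x0:x1];return np.array([(X*w).sum(),(Y*w).sum()])/w.sum()
dark=lambda p:(np.median(p.sum(2))-p.sum(2)-90)
red=lambda p:p[...,0]-p[...,1:].max(2)-40
yel=lambda p:np.minimum(p[...,0],p[...,1])-p[...,2]-50
E
python3 - <<'E'
from h import *
T=cv2.imread("pics/top0.png")[...,::-1];S=cv2.imread("pics/side0.png")[...,::-1]
ha=cent(T,(311,165,320,174),dark);hb=cent(T,(293,167,302,176),dark)
A,B=onz("top",ha,.034),onz("top",hb,.034);print("hole px",ha,hb,A,B,np.linalg.norm(A-B))
yt=cent(T,(265,160,292,185),yel);ys=cent(S,(308,165,330,190),yel)
print("tab",yt,onz("top",yt,.054),ys,onz("side",ys,.054),tri(yt,ys))
hs=cent(S,(331,186,339,194),dark);print("hole b side",hs,onz("side",hs,.034),tri(hb,hs))
u=(B-A)[:2];u/=np.linalg.norm(u);print("yaw jigy",np.degrees(np.arctan2(u[1],u[0])))
for bt,bs in(((318,220,334,238),(303,205,322,232)),((340,216,356,234),(325,218,345,242))):
    p=cent(T,bt,red);q=cent(S,bs,red);print("pin",p,q,tri(p,q),onz("top",p,.087))
# bed outline edges: white mask
g=(T.min(2)>150)&(T.max(2)-T.min(2)<40);g[:155]=0;g[190:]=0;g[:,:287]=0;g[:,:]&=True;g[:,335:]=0
print("bed",rect(g,"top",.034))
for b in((240,200,290,232),(370,205,418,242)):
    m=np.zeros(T.shape[:2],bool);x0,y0,x1,y1=b
    t=T[y0:y1,x0:x1].astype(int);k=(t[...,1]>t[...,2]+8)&(t[...,1]>t[...,0]+15)
    m[y0:y1,x0:x1]=cv2.morphologyEx(k.astype(np.uint8),cv2.MORPH_CLOSE,np.ones((5,5)))
    print("board",m.sum(),rect(m,"top",.008))
for n,b in(("side",(256,188,302,216)),("side",(350,258,412,298))):
    m=np.zeros(S.shape[:2],bool);x0,y0,x1,y1=b
    t=S[y0:y1,x0:x1].astype(int);k=(t[...,1]>t[...,2]+8)&(t[...,1]>t[...,0]+15)
    m[y0:y1,x0:x1]=cv2.morphologyEx(k.astype(np.uint8),cv2.MORPH_CLOSE,np.ones((5,5)))
    print("board side",m.sum(),rect(m,n,.007))
E
```

```text
hole px [314.75697061 168.96646571] [297.4132068  170.55278766] [ 0.60956933 -0.03712909  0.034     ] [0.60373767 0.01455365 0.034     ] 0.052010711129957136
tab [276.65790703 171.63197851] [0.59563423 0.07504429 0.054     ] [316.00974832 177.07125133] [0.59068736 0.07831316 0.054     ] (array([0.59346831, 0.07693327, 0.05375708]), np.float64(0.990740732884376))
hole b side [334.32964602 189.92699115] [0.60210973 0.01338829 0.034     ] (array([0.60385903, 0.01471708, 0.03251563]), np.float64(0.06609497467843539))
yaw jigy 96.43778028884662
pin [325.86370757 227.07258486] [312.91910903 216.25752247] (array([ 0.43403194, -0.07054981,  0.07803126]), np.float64(0.002245134785596292)) [ 0.4335101 -0.0701329  0.087    ]
pin [348.23622449 223.87908163] [334.31138354 225.83782837] (array([ 0.4441367 , -0.13403337,  0.07919129]), np.float64(0.035445555046862864)) [ 0.44370497 -0.13336391  0.087     ]
bed [606.6 -12.4 119.1  49.5 -83.4]
board 721 [468.6 115.3 119.8  56.4 -80.1]
board 733 [ 451.6 -278.2  129.5   62.5  -67.6]
board side 520 [464.9 113.  130.1  68.  -79.2]
board side 1008 [ 451.5 -280.1  124.2   59.8  -70. ]
```

```bash
cat >> h.py <<'E'
import json
J0=np.array([.6067,-.0113]);JY=np.radians(6.5)
def jig(x,y):
    c,s=np.cos(JY),np.sin(JY);return J0+np.array([c*x-s*y,s*x+c*y])
def plan(pos,yaw,n,f):
    "n rows to pos with the tool y axis at yaw (rad), tool down; prints rows"
    o=get_obs();R=np.array(o["orientation"]);p=np.array(o["tcp_pos"])
    y0=np.arctan2(R[1,1],R[0,1]);d=(yaw-y0+np.pi/2)%np.pi-np.pi/2
    tilt=R.T@np.array([0,0,-1.]);t=-d/n/.1;print("from",p.round(4),"yaw",np.degrees(y0).round(2),"tilt",tilt.round(4))
    step=(np.array(pos)-p)/n;rows=[]
    for i in range(n):
        a=y0+d*i/n;y=np.array([np.cos(a),np.sin(a),0]);z=np.array([0,0,-1]);x=np.cross(y,z)
        rows.append({"delta_pos":[round(float(v@step/.075),3) for v in(x,y,z)],"turn":[0,0,round(t,3)],"fingers":f})
    for r in rows: print(json.dumps(r))
E
python3 -c "
from h import *
p=jig(0,86.5e-3);print(p);plan([*p,.12],JY,14,0)"
```

```text
[0.59690792 0.07464397]
from [0.2387 0.5776 0.2306] yaw 67.55 tilt [0. 0. 1.]
{"delta_pos": [-0.498, -0.312, 0.105], "turn": [0, 0, 0.761], "fingers": 0}
{"delta_pos": [-0.521, -0.274, 0.105], "turn": [0, 0, 0.761], "fingers": 0}
{"delta_pos": [-0.54, -0.233, 0.105], "turn": [0, 0, 0.761], "fingers": 0}
{"delta_pos": [-0.556, -0.192, 0.105], "turn": [0, 0, 0.761], "fingers": 0}
{"delta_pos": [-0.569, -0.149, 0.105], "turn": [0, 0, 0.761], "fingers": 0}
{"delta_pos": [-0.579, -0.105, 0.105], "turn": [0, 0, 0.761], "fingers": 0}
{"delta_pos": [-0.585, -0.061, 0.105], "turn": [0, 0, 0.761], "fingers": 0}
{"delta_pos": [-0.588, -0.016, 0.105], "turn": [0, 0, 0.761], "fingers": 0}
{"delta_pos": [-0.587, 0.029, 0.105], "turn": [0, 0, 0.761], "fingers": 0}
{"delta_pos": [-0.584, 0.073, 0.105], "turn": [0, 0, 0.761], "fingers": 0}
{"delta_pos": [-0.576, 0.117, 0.105], "turn": [0, 0, 0.761], "fingers": 0}
{"delta_pos": [-0.566, 0.161, 0.105], "turn": [0, 0, 0.761], "fingers": 0}
{"delta_pos": [-0.552, 0.203, 0.105], "turn": [0, 0, 0.761], "fingers": 0}
{"delta_pos": [-0.535, 0.245, 0.105], "turn": [0, 0, 0.761], "fingers": 0}
```

Emit:
play_rows(deltas=[{"delta_pos":[-0.5,-0.31,0],"turn":[0,0,0.76],"fingers":0},{"delta_pos":[-0.52,-0.27,0],"turn":[0,0,0.76],"fingers":0},{"delta_pos":[-0.54,-0.23,0],"turn":[0,0,0.76],"fingers":0},{"delta_pos":[-0.56,-0.19,0],"turn":[0,0,0.76],"fingers":0},{"delta_pos":[-0.57,-0.15,0],"turn":[0,0,0.76],"fingers":0},{"delta_pos":[-0.58,-0.1,0],"turn":[0,0,0.76],"fingers":0},{"delta_pos":[-0.58,-0.06,0],"turn":[0,0,0.76],"fingers":0},{"delta_pos":[-0.59,-0.02,0],"turn":[0,0,0.76],"fingers":0},{"delta_pos":[-0.59,0.03,0],"turn":[0,0,0.76],"fingers":0},{"delta_pos":[-0.58,0.07,0],"turn":[0,0,0.76],"fingers":0}])

```text
t: 2.75
tcp_pos: [0.4961, 0.2179, 0.2309]
orientation: [[-0.405, 0.914, 0.001], [0.914, 0.405, 0.0], [0.0, 0.001, -1.0]]
wrist_force: [0.1, 0.2, -0.7]
width: 0.005
grasp_force: 0.0
```

```bash
python3 -c "
from h import *
p=jig(0,86.5e-3);plan([*p,.11],JY,6,0)"
```

```text
from [0.4961 0.2179 0.2309] yaw 23.87 tilt [-2.e-04 -6.e-04  1.e+00]
{"delta_pos": [-0.382, 0.076, 0.269], "turn": [0, 0, 0.505], "fingers": 0}
{"delta_pos": [-0.377, 0.095, 0.269], "turn": [0, 0, 0.505], "fingers": 0}
{"delta_pos": [-0.372, 0.114, 0.269], "turn": [0, 0, 0.505], "fingers": 0}
{"delta_pos": [-0.366, 0.133, 0.269], "turn": [0, 0, 0.505], "fingers": 0}
{"delta_pos": [-0.359, 0.151, 0.269], "turn": [0, 0, 0.505], "fingers": 0}
{"delta_pos": [-0.351, 0.169, 0.269], "turn": [0, 0, 0.505], "fingers": 0}
```

Emit:
play_rows(deltas=[{"delta_pos":[-0.38,0.08,0.27],"turn":[0,0,0.5],"fingers":0},{"delta_pos":[-0.38,0.095,0.27],"turn":[0,0,0.5],"fingers":0},{"delta_pos":[-0.37,0.115,0.27],"turn":[0,0,0.5],"fingers":0},{"delta_pos":[-0.365,0.13,0.27],"turn":[0,0,0.5],"fingers":0},{"delta_pos":[-0.36,0.15,0.27],"turn":[0,0,0.5],"fingers":0},{"delta_pos":[-0.35,0.17,0.27],"turn":[0,0,0.5],"fingers":0},{"delta_pos":[0,0,0],"turn":[0,0,0],"fingers":0},{"delta_pos":[0,0,0],"turn":[0,0,0],"fingers":0}])

```text
t: 3.75
tcp_pos: [0.5965, 0.0772, 0.1094]
orientation: [[-0.12, 0.993, -0.0], [0.993, 0.12, 0.001], [0.001, -0.0, -1.0]]
wrist_force: [0.5, 0.3, 0.3]
width: 0.002
grasp_force: 0.0
```

```bash
python3 - <<'E'
from h import *
p=jig(0,86.5e-3);plan([*p,.0555],JY,1,0)
o=get_obs();print(o["wrist_force"].round(2) if hasattr(o["wrist_force"],'round') else o["wrist_force"])
T=read_camera("top");S=read_camera("side")
c=lambda i,x0,y0,x1,y1,s:cv2.resize(i[y0:y1,x0:x1,::-1],None,fx=s,fy=s,interpolation=cv2.INTER_CUBIC)
cv2.imwrite("pics/d.png",np.vstack([c(T,240,130,340,200,4),c(S,290,110,390,210,3)[:, :400] if 0 else cv2.resize(c(S,280,130,380,200,4),(400,280))]))
E
```

```text
from [0.5965 0.0772 0.1094] yaw 6.88 tilt [-5.e-04  1.e-04  1.e+00]
{"delta_pos": [-0.034, 0.001, 0.718], "turn": [0, 0, 0.066], "fingers": 0}
[0.51 0.28 0.35]
```

View pics/d.png

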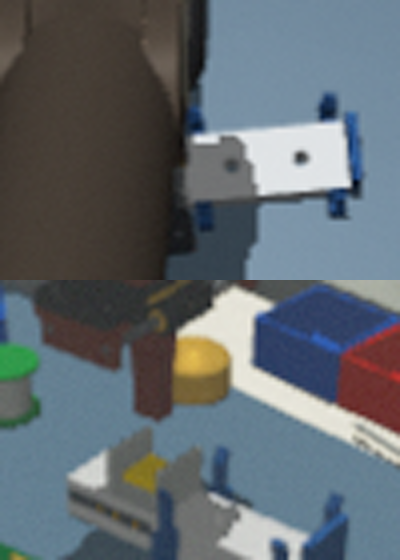

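The side crop shows the closed fingertips at about (318,163) hanging above the yellow tab at (317,177). The top view is blocked by the arm.

Emit:
play_rows(deltas=[{"delta_pos":[-0.034,0,0.2],"turn":[0,0,0.066],"fingers":0},{"delta_pos":[0,0,0.2],"turn":[0,0,0],"fingers":0},{"delta_pos":[0,0,0.1],"turn":[0,0,0],"fingers":0},{"delta_pos":[0,0,0.1],"turn":[0,0,0],"fingers":0},{"delta_pos":[0,0,0.06],"turn":[0,0,0],"fingers":0},{"delta_pos":[0,0,0.06],"turn":[0,0,0],"fingers":0},{"delta_pos":[0,0,0],"turn":[0,0,0],"fingers":0},{"delta_pos":[0,0,0],"turn":[0,0,0],"fingers":0}])

```text
t: 4.85
tcp_pos: [0.5968, 0.0739, 0.0554]
orientation: [[-0.112, 0.994, -0.0], [0.994, 0.112, 0.0], [0.0, -0.0, -1.0]]
wrist_force: [-3.2, -0.1, 4.7]
width: 0.003
grasp_force: 2.3
```

Emit:
play_rows(deltas=[{"delta_pos":[0.1,0,0],"turn":[0,0,0],"fingers":0},{"delta_pos":[0.1,0,0],"turn":[0,0,0],"fingers":0},{"delta_pos":[0.1,0,0],"turn":[0,0,0],"fingers":0},{"delta_pos":[0.1,0,0],"turn":[0,0,0],"fingers":0},{"delta_pos":[0.1,0,0],"turn":[0,0,0],"fingers":0},{"delta_pos":[0.06,0,0],"turn":[0,0,0],"fingers":0},{"delta_pos":[0,0,0],"turn":[0,0,0],"fingers":0},{"delta_pos":[0,0,0],"turn":[0,0,0],"fingers":0}])

```text
t: 5.85
tcp_pos: [0.593, 0.1165, 0.0555]
orientation: [[-0.113, 0.994, 0.001], [0.994, 0.113, 0.001], [0.001, 0.002, -1.0]]
wrist_force: [0.4, 0.6, 4.8]
width: 0.004
grasp_force: 2.2
```

Emit:
play_rows(deltas=[{"delta_pos":[0.03,0,0],"turn":[0,0,0],"fingers":0},{"delta_pos":[0.03,0,0],"turn":[0,0,0],"fingers":0},{"delta_pos":[0,0,0],"turn":[0,0,0],"fingers":0}])

```text
t: 6.22
tcp_pos: [0.5918, 0.1198, 0.0551]
orientation: [[-0.112, 0.994, -0.0], [0.994, 0.112, -0.0], [-0.0, -0.0, -1.0]]
wrist_force: [1.6, -3.4, 4.9]
width: 0.004
grasp_force: 2.3
```

Emit:
play_rows(deltas=[{"delta_pos":[0.03,0,0],"turn":[0,0,0],"fingers":0},{"delta_pos":[0.0,0,0],"turn":[0,0,0],"fingers":0}])

```text
t: 6.48
tcp_pos: [0.5918, 0.12, 0.0552]
orientation: [[-0.111, 0.994, 0.0], [0.994, 0.111, -0.002], [-0.002, -0.0, -1.0]]
wrist_force: [1.9, -7.3, 4.9]
width: 0.002
grasp_force: 5.2
```

The fence is fully open: the hard stop is felt at jig y = 132.1 mm against 132.5 predicted, so the calibration is good. I'll back off slightly and lift.

Emit:
play_rows(deltas=[{"delta_pos":[-0.07,0,0],"turn":[0,0,0],"fingers":0},{"delta_pos":[0,0,-0.1],"turn":[0,0,0],"fingers":0},{"delta_pos":[0,0,-0.2],"turn":[0,0,0],"fingers":0},{"delta_pos":[0,0,-0.4],"turn":[0,0,0],"fingers":0},{"delta_pos":[0,0,-0.6],"turn":[0,0,0],"fingers":0},{"delta_pos":[0,-0.5,-0.4],"turn":[0,0,0],"fingers":0.9},{"delta_pos":[0,-0.7,0],"turn":[0,0,0],"fingers":0.9},{"delta_pos":[0,-0.4,0],"turn":[0,0,0],"fingers":0.9},{"delta_pos":[0,0,0],"turn":[0,0,0],"fingers":0.9}])

```text
t: 7.6
tcp_pos: [0.4706, 0.1037, 0.1833]
orientation: [[-0.113, 0.994, -0.001], [0.994, 0.113, 0.001], [0.001, -0.001, -1.0]]
wrist_force: [0.8, 0.5, 0.5]
width: 0.42
grasp_force: 0.0
```

```bash
cat >> h.py <<'E'
def greens(n,z):
    im=read_camera(n).astype(int);k=(im[...,1]>im[...,2]+8)&(im[...,1]>im[...,0]+15)
    k=cv2.morphologyEx(k.astype(np.uint8),cv2.MORPH_CLOSE,np.ones((5,5)))
    N,L,st,c=cv2.connectedComponentsWithStats(k)
    for i in range(1,N):
        if st[i,4]>200: print(n,c[i].round(),st[i,4],rect(L==i,n,z))
E
python3 - <<'E'
from h import *
greens("side",.007);greens("top",.008)
S=read_camera("side")
for l in("tab_top","fence_face"):
  for d in mark_of(l,"side")[:2]: print(l,d["confidence"],d["point"],onz("side",d["point"],.054))
ys=cent(S,(285,155,330,190),yel);print(ys,onz("side",ys,.054),"pred",jig(0,.1225),proj("side",[*jig(0,.1225),.054]))
plan([.468,.1145,.06],np.radians(9.7),6,.9)
E
```

```text
side [122.  46.] 240 [ 863.8 2250.9  733.3   77.7   71. ]
side [138. 151.] 1429 [322.9 726.3 393.3 117.6  69. ]
side [277. 202.] 493 [466.9 114.2 122.   59.7 -81. ]
side [539. 235.] 523 [ 856.4 -478.2  129.6   95.9   13.6]
side [382. 278.] 1009 [ 450.8 -278.3  120.4   59.3  -70.6]
top [205. 160.] 409 [635.5 296.3  74.5  59.9  46.3]
top [109. 187.] 290 [547.9 577.1  56.2  45.5 -72.4]
top [394. 224.] 724 [ 450.6 -278.4  120.8   55.8  -70.6]
top [ 83. 294.] 3096 [230.9 630.  176.2 150.5   5. ]
tab_top 0.52 [311.2, 176.1] [0.58417525 0.09220043 0.054     ]
[307.23298969 173.33797251] [0.58630549 0.11171335 0.054     ] pred [0.59283261 0.11041255] [[309.09533089 172.69301014]]
from [0.4736 0.1038 0.1827] yaw 6.44 tilt [ 3.e-04 -2.e-04  1.e+00]
{"delta_pos": [0.025, -0.01, 0.273], "turn": [0, 0, -0.095], "fingers": 0.9}
{"delta_pos": [0.025, -0.01, 0.273], "turn": [0, 0, -0.095], "fingers": 0.9}
{"delta_pos": [0.025, -0.009, 0.273], "turn": [0, 0, -0.095], "fingers": 0.9}
{"delta_pos": [0.025, -0.009, 0.273], "turn": [0, 0, -0.095], "fingers": 0.9}
{"delta_pos": [0.025, -0.009, 0.273], "turn": [0, 0, -0.095], "fingers": 0.9}
{"delta_pos": [0.026, -0.009, 0.273], "turn": [0, 0, -0.095], "fingers": 0.9}
```

Emit:
play_rows(deltas=[{"delta_pos":[0.04,-0.015,0],"turn":[0,0,-0.19],"fingers":0.95},{"delta_pos":[0.04,-0.015,0.2],"turn":[0,0,-0.19],"fingers":0.95},{"delta_pos":[0.04,-0.015,0.4],"turn":[0,0,-0.19],"fingers":0.95},{"delta_pos":[0.03,-0.02,0.4],"turn":[0,0,0],"fingers":0.95},{"delta_pos":[0,0,0.4],"turn":[0,0,0],"fingers":0.95},{"delta_pos":[0,0,0.3],"turn":[0,0,0],"fingers":0.95},{"delta_pos":[0,0,0.3],"turn":[0,0,0],"fingers":0.95},{"delta_pos":[0,0,0.2],"turn":[0,0,0],"fingers":0.95},{"delta_pos":[0,0,0],"turn":[0,0,0],"fingers":0.95}])

```text
t: 8.98
tcp_pos: [0.4656, 0.1137, 0.0164]
orientation: [[-0.169, 0.986, -0.002], [0.986, 0.169, -0.001], [-0.001, -0.003, -1.0]]
wrist_force: [0.5, -0.8, -0.9]
width: 0.947
grasp_force: 0.0
```

```bash
python3 -c "
from h import *
plan([.4675,.1145,.0105],np.radians(9.6),1,.9);greens('side',.007)"
```

```text
from [0.4656 0.1137 0.0164] yaw 9.71 tilt [7.0e-04 2.6e-03 1.0e+00]
{"delta_pos": [0.006, 0.027, 0.078], "turn": [0, 0, 0.02], "fingers": 0.9}
side [145. 152.] 779 [345.4 703.3 360.6  84.1  62.5]
side [282. 203.] 380 [469.6 107.9 109.4  60.2 -79.8]
side [539. 235.] 529 [ 857.1 -477.3  131.    97.7   13.5]
side [381. 278.] 1005 [ 450.8 -278.3  120.4   59.3  -70.6]
```

Emit:
play_rows(deltas=[{"delta_pos":[0,0.027,0.07],"turn":[0,0,0],"fingers":0.95},{"delta_pos":[0,0,0],"turn":[0,0,0],"fingers":0.5},{"delta_pos":[0,0,0],"turn":[0,0,0],"fingers":0.5},{"delta_pos":[0,0,0],"turn":[0,0,0],"fingers":0.5},{"delta_pos":[0,0,0],"turn":[0,0,0],"fingers":0.5},{"delta_pos":[0,0,0],"turn":[0,0,0],"fingers":0.5}], newtons=25)

```text
t: 9.78
tcp_pos: [0.4686, 0.1145, 0.0126]
orientation: [[-0.169, 0.986, 0.0], [0.986, 0.169, 0.0], [0.0, 0.0, -1.0]]
wrist_force: [-0.3, -0.6, 3.7]
width: 0.632
grasp_force: 25.0
```

Emit:
play_rows(deltas=[{"delta_pos":[0,0,-0.1],"turn":[0,0,0],"fingers":0.5},{"delta_pos":[0,0,-0.3],"turn":[0,0,0],"fingers":0.5},{"delta_pos":[0,0,-0.5],"turn":[0,0,0],"fingers":0.5},{"delta_pos":[0,0,-0.5],"turn":[0,0,0],"fingers":0.5},{"delta_pos":[0,0,-0.3],"turn":[0,0,0],"fingers":0.5},{"delta_pos":[0,0,0],"turn":[0,0,0],"fingers":0.5}])

```text
t: 10.52
tcp_pos: [0.4694, 0.1148, 0.1414]
orientation: [[-0.169, 0.986, 0.003], [0.986, 0.169, 0.002], [0.001, 0.003, -1.0]]
wrist_force: [0.5, -0.0, -1.8]
width: 0.632
grasp_force: 25.0
```

```bash
python3 -c "
from h import *
p=jig(0,.016);plan([*p,.12],JY,4,.5);print(get_obs()['wrist_force'],get_obs()['moment'])
S=read_camera('side');cv2.imwrite('pics/e.png',cv2.resize(S[100:260,220:420,::-1],None,fx=3,fy=3))"
```

```text
from [0.4694 0.1148 0.1414] yaw 9.71 tilt [-0.0012 -0.0034  1.    ]
{"delta_pos": [-0.438, 0.383, 0.071], "turn": [0, 0, 0.14], "fingers": 0.5}
{"delta_pos": [-0.433, 0.389, 0.071], "turn": [0, 0, 0.14], "fingers": 0.5}
{"delta_pos": [-0.427, 0.395, 0.071], "turn": [0, 0, 0.14], "fingers": 0.5}
{"delta_pos": [-0.422, 0.401, 0.071], "turn": [0, 0, 0.14], "fingers": 0.5}
[ 0.54962457 -0.03116884 -1.79978042] [-0.09110907  0.04606611 -0.02781925]
```

View pics/e.png

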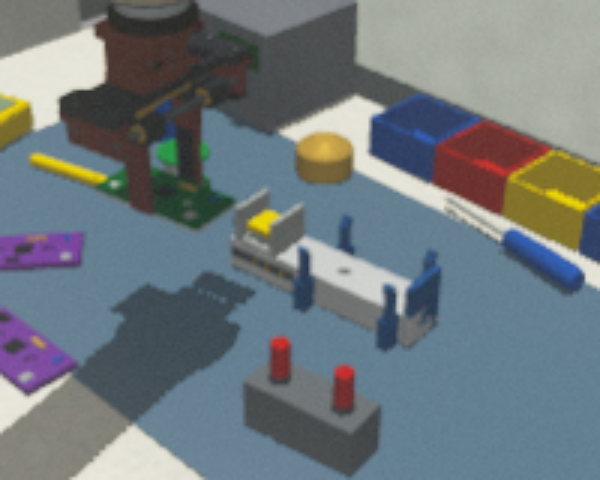

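The board is gripped level at side (275,165), and the fence is open with its tab up. Next it goes above the nest.

Emit:
play_rows(deltas=[{"delta_pos":[-0.44,0.38,0],"turn":[0,0,0.14],"fingers":0.5},{"delta_pos":[-0.43,0.39,0],"turn":[0,0,0.14],"fingers":0.5},{"delta_pos":[-0.43,0.395,0],"turn":[0,0,0.14],"fingers":0.5},{"delta_pos":[-0.42,0.4,0],"turn":[0,0,0.14],"fingers":0.5},{"delta_pos":[0,0,0.2],"turn":[0,0,0],"fingers":0.5},{"delta_pos":[0,0,0],"turn":[0,0,0],"fingers":0.5},{"delta_pos":[0,0,0],"turn":[0,0,0],"fingers":0.5}])

```text
t: 11.45
tcp_pos: [0.6026, 0.0053, 0.1242]
orientation: [[-0.114, 0.993, -0.002], [0.993, 0.114, 0.0], [0.001, -0.002, -1.0]]
wrist_force: [-0.7, 0.4, -1.1]
width: 0.633
grasp_force: 25.0
```

```bash
python3 -c "
from h import *
p=jig(0,.016);plan([*p,.0475],JY,1,.5);print(get_obs()['wrist_force'],get_obs()['moment'])"
```

```text
from [0.6026 0.0053 0.1242] yaw 6.57 tilt [-6.0e-04  1.8e-03  1.0e+00]
{"delta_pos": [-0.012, 0.03, 1.022], "turn": [0, 0, 0.013], "fingers": 0.5}
[-0.72774205  0.3505127  -1.12912532] [-0.08471865  0.02069511  0.02863891]
```

Emit:
play_rows(deltas=[{"delta_pos":[-0.01,0.03,0.2],"turn":[0,0,0.013],"fingers":0.5},{"delta_pos":[0,0,0.2],"turn":[0,0,0],"fingers":0.5},{"delta_pos":[0,0,0.15],"turn":[0,0,0],"fingers":0.5},{"delta_pos":[0,0,0.1],"turn":[0,0,0],"fingers":0.5},{"delta_pos":[0,0,0.1],"turn":[0,0,0],"fingers":0.5},{"delta_pos":[0,0,0.1],"turn":[0,0,0],"fingers":0.5},{"delta_pos":[0,0,0.1],"turn":[0,0,0],"fingers":0.5},{"delta_pos":[0,0,0],"turn":[0,0,0],"fingers":0.5}])

```text
t: 12.45
tcp_pos: [0.6057, 0.0037, 0.053]
orientation: [[-0.112, 0.994, -0.001], [0.994, 0.112, -0.0], [-0.0, -0.001, -1.0]]
wrist_force: [-0.5, 0.7, -1.0]
width: 0.632
grasp_force: 25.0
```

Emit:
play_rows(deltas=[{"delta_pos":[0,-0.01,0.04],"turn":[0,0,0],"fingers":0.5},{"delta_pos":[0,0,0.03],"turn":[0,0,0],"fingers":0.5},{"delta_pos":[0,0,0.02],"turn":[0,0,0],"fingers":0.5},{"delta_pos":[0,0,0],"turn":[0,0,0],"fingers":0.5}])

```text
t: 12.95
tcp_pos: [0.6053, 0.0037, 0.0469]
orientation: [[-0.112, 0.994, 0.0], [0.994, 0.112, 0.0], [0.0, 0.0, -1.0]]
wrist_force: [-0.1, 0.9, -1.2]
width: 0.633
grasp_force: 25.0
```

Emit:
play_rows(deltas=[{"delta_pos":[0,0,0.02],"turn":[0,0,0],"fingers":0.5},{"delta_pos":[0,0,0.01],"turn":[0,0,0],"fingers":0.5},{"delta_pos":[0,0,0],"turn":[0,0,0],"fingers":0.5}])

```text
t: 13.32
tcp_pos: [0.6054, 0.0036, 0.0466]
orientation: [[-0.112, 0.994, 0.001], [0.994, 0.112, 0.001], [0.001, 0.001, -1.0]]
wrist_force: [-6.6, -0.2, 16.4]
width: 0.635
grasp_force: 25.0
```

Contact is at the expected bed height, so I release, lift, and head for board 2.

Emit:
play_rows(deltas=[{"delta_pos":[0,0,-0.02],"turn":[0,0,0],"fingers":0.8},{"delta_pos":[0,0,0],"turn":[0,0,0],"fingers":0.8},{"delta_pos":[0,0,0],"turn":[0,0,0],"fingers":0.8},{"delta_pos":[0,0,-0.2],"turn":[0,0,0],"fingers":0.8},{"delta_pos":[0,0,-0.4],"turn":[0,0,0],"fingers":0.8},{"delta_pos":[0,0,-0.7],"turn":[0,0,0],"fingers":0.9},{"delta_pos":[-0.6,-0.3,-0.3],"turn":[0,0,0],"fingers":0.9},{"delta_pos":[-0.6,-0.3,0],"turn":[0,0,-0.5],"fingers":0.95},{"delta_pos":[-0.6,-0.3,0],"turn":[0,0,-0.5],"fingers":0.95},{"delta_pos":[-0.6,-0.3,0],"turn":[0,0,-0.5],"fingers":0.95}])

```text
t: 14.58
tcp_pos: [0.5427, -0.1891, 0.1674]
orientation: [[-0.261, 0.965, 0.001], [0.965, 0.261, -0.0], [-0.0, 0.001, -1.0]]
wrist_force: [1.6, 0.7, 0.5]
width: 0.947
grasp_force: 0.0
```

```bash
python3 - <<'E'
from h import *
greens("side",.007);greens("top",.042)
plan([.4508,-.2784,.06],np.radians(19.4),7,.95)
T=read_camera("top");S=read_camera("side")
cv2.imwrite("pics/f.png",np.hstack([cv2.resize(T[130:250,240:420,::-1],(400,267)),cv2.resize(S[150:270,240:420,::-1],(400,267))]))
E
```

```text
side [147. 153.] 594 [348.2 688.5 331.5  72.2  60.7]
side [281. 154.] 212 [649.3 316.8 142.   61.1  48.9]
side [337. 189.] 461 [640.1  37.  129.4  64.6 -84.1]
side [539. 235.] 531 [ 856.9 -477.9  131.    96.8   13.9]
side [382. 278.] 1003 [ 450.8 -278.1  121.5   59.3  -70.5]
top [205. 160.] 409 [628.6 288.7  72.6  58.4  46.3]
top [301. 170.] 750 [604.2   3.8 120.7  57.4 -83.5]
top [110. 187.] 295 [542.9 562.   55.5  45.2 -72.4]
top [ 83. 294.] 3098 [234.4 614.3 171.3 146.9   5.2]
from [ 0.5409 -0.1946  0.1677] yaw 14.58 tilt [ 3.3e-03 -1.0e-04  1.0e+00]
{"delta_pos": [-0.111, -0.206, 0.205], "turn": [0, 0, -0.12], "fingers": 0.95}
{"delta_pos": [-0.109, -0.208, 0.205], "turn": [0, 0, -0.12], "fingers": 0.95}
{"delta_pos": [-0.106, -0.209, 0.205], "turn": [0, 0, -0.12], "fingers": 0.95}
{"delta_pos": [-0.104, -0.21, 0.205], "turn": [0, 0, -0.12], "fingers": 0.95}
{"delta_pos": [-0.101, -0.211, 0.205], "turn": [0, 0, -0.12], "fingers": 0.95}
{"delta_pos": [-0.099, -0.212, 0.205], "turn": [0, 0, -0.12], "fingers": 0.95}
{"delta_pos": [-0.096, -0.214, 0.205], "turn": [0, 0, -0.12], "fingers": 0.95}
```

View pics/f.png

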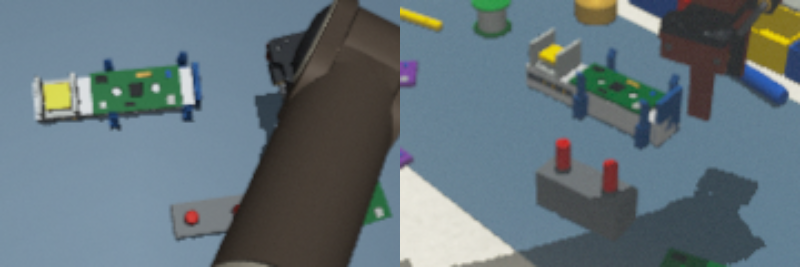

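Board 1 lies flat between the guides at top (301,170), and board 2 hasn't moved from side (382,278).

Emit:
play_rows(deltas=[{"delta_pos":[-0.18,-0.36,0],"turn":[0,0,-0.21],"fingers":0.95},{"delta_pos":[-0.18,-0.365,0.1],"turn":[0,0,-0.21],"fingers":0.95},{"delta_pos":[-0.18,-0.37,0.3],"turn":[0,0,-0.21],"fingers":0.95},{"delta_pos":[-0.18,-0.37,0.4],"turn":[0,0,-0.21],"fingers":0.95},{"delta_pos":[0,0,0.4],"turn":[0,0,0],"fingers":0.95},{"delta_pos":[0,0,0.3],"turn":[0,0,0],"fingers":0.95},{"delta_pos":[0,0,0.3],"turn":[0,0,0],"fingers":0.95},{"delta_pos":[0,0,0.2],"turn":[0,0,0],"fingers":0.95},{"delta_pos":[0,0,0],"turn":[0,0,0],"fingers":0.95}])

```text
t: 15.9
tcp_pos: [0.4537, -0.27, 0.0155]
orientation: [[-0.34, 0.94, -0.001], [0.94, 0.34, 0.001], [0.001, -0.001, -1.0]]
wrist_force: [-0.3, 0.4, 0.3]
width: 0.947
grasp_force: 0.0
```

```bash
python3 -c "
from h import *
plan([.4508,-.2784,.0115],np.radians(19.4),1,.9);greens('side',.007)"
```

```text
from [ 0.4537 -0.27    0.0155] yaw 19.9 tilt [-0.0014  0.001   1.    ]
{"delta_pos": [-0.092, -0.074, 0.053], "turn": [0, 0, 0.087], "fingers": 0.9}
side [106.  42.] 294 [ 802.1 2404.   706.1  111.4   65.2]
side [337. 189.] 459 [640.6  37.6 129.2  64.3 -83.3]
side [539. 235.] 526 [ 856.4 -478.3  129.6   96.    13.7]
side [395. 283.] 449 [ 461.  -307.1   59.4   59.2  -70.6]
```

Emit:
play_rows(deltas=[{"delta_pos":[-0.09,-0.075,0.05],"turn":[0,0,0.087],"fingers":0.95},{"delta_pos":[0,0,0],"turn":[0,0,0],"fingers":0.5},{"delta_pos":[0,0,0],"turn":[0,0,0],"fingers":0.5},{"delta_pos":[0,0,0],"turn":[0,0,0],"fingers":0.5},{"delta_pos":[0,0,0],"turn":[0,0,0],"fingers":0.5},{"delta_pos":[0,0,0],"turn":[0,0,0],"fingers":0.5}], newtons=25)

```text
t: 16.7
tcp_pos: [0.4508, -0.2793, 0.0126]
orientation: [[-0.331, 0.944, 0.0], [0.944, 0.331, 0.0], [-0.0, 0.0, -1.0]]
wrist_force: [-0.0, 0.9, 3.2]
width: 0.629
grasp_force: 25.0
```

Emit:
play_rows(deltas=[{"delta_pos":[0,0,-0.1],"turn":[0,0,0],"fingers":0.5},{"delta_pos":[0,0,-0.3],"turn":[0,0,0],"fingers":0.5},{"delta_pos":[0,0,-0.5],"turn":[0,0,0],"fingers":0.5},{"delta_pos":[0,0,-0.5],"turn":[0,0,0],"fingers":0.5},{"delta_pos":[0,0,-0.5],"turn":[0,0,0],"fingers":0.5},{"delta_pos":[0,0,0],"turn":[0,0,0],"fingers":0.5}])

```text
t: 17.45
tcp_pos: [0.4519, -0.2802, 0.1577]
orientation: [[-0.331, 0.944, 0.005], [0.944, 0.331, -0.002], [-0.003, 0.004, -1.0]]
wrist_force: [-0.7, 0.6, -2.4]
width: 0.634
grasp_force: 25.0
```

```bash
python3 -c "
from h import *
p=jig(0,.015);plan([*p,.145],JY,8,.5);greens('side',.007)"
```

```text
from [ 0.4519 -0.2802  0.1577] yaw 19.32 tilt [ 0.0032 -0.004   1.    ]
{"delta_pos": [0.362, 0.397, 0.021], "turn": [0, 0, 0.28], "fingers": 0.5}
{"delta_pos": [0.373, 0.387, 0.021], "turn": [0, 0, 0.28], "fingers": 0.5}
{"delta_pos": [0.384, 0.376, 0.021], "turn": [0, 0, 0.28], "fingers": 0.5}
{"delta_pos": [0.394, 0.366, 0.021], "turn": [0, 0, 0.28], "fingers": 0.5}
{"delta_pos": [0.404, 0.354, 0.021], "turn": [0, 0, 0.28], "fingers": 0.5}
{"delta_pos": [0.414, 0.343, 0.021], "turn": [0, 0, 0.28], "fingers": 0.5}
{"delta_pos": [0.423, 0.331, 0.021], "turn": [0, 0, 0.28], "fingers": 0.5}
{"delta_pos": [0.432, 0.319, 0.021], "turn": [0, 0, 0.28], "fingers": 0.5}
side [145. 152.] 749 [342.4 700.9 349.9  81.   63.9]
side [337. 189.] 459 [640.4  36.6 128.6  64.5 -83.7]
side [369. 227.] 272 [ 572.3 -148.6   61.2   57.4  -72.1]
side [539. 235.] 533 [ 857.  -478.1  131.    96.4   13.9]
side [405. 235.] 449 [ 612.7 -230.9   75.8   65.4   19.9]
```

Emit:
play_rows(deltas=[{"delta_pos":[0.36,0.4,0],"turn":[0,0,0.28],"fingers":0.5},{"delta_pos":[0.37,0.39,0],"turn":[0,0,0.28],"fingers":0.5},{"delta_pos":[0.385,0.375,0],"turn":[0,0,0.28],"fingers":0.5},{"delta_pos":[0.395,0.365,0],"turn":[0,0,0.28],"fingers":0.5},{"delta_pos":[0.405,0.355,0],"turn":[0,0,0.28],"fingers":0.5},{"delta_pos":[0.415,0.345,0],"turn":[0,0,0.28],"fingers":0.5},{"delta_pos":[0.425,0.33,0],"turn":[0,0,0.28],"fingers":0.5},{"delta_pos":[0.43,0.32,0.2],"turn":[0,0,0.28],"fingers":0.5},{"delta_pos":[0,0,0.2],"turn":[0,0,0],"fingers":0.5},{"delta_pos":[0,0,0],"turn":[0,0,0],"fingers":0.5}])

```text
t: 18.75
tcp_pos: [0.6021, 0.0039, 0.1223]
orientation: [[-0.113, 0.994, -0.005], [0.994, 0.113, -0.001], [-0.001, -0.005, -1.0]]
wrist_force: [-0.6, -0.1, -1.3]
width: 0.636
grasp_force: 25.0
```

```bash
python3 -c "
from h import *
p=jig(0,.015);plan([*p,.055],JY,1,.5);print(get_obs()['wrist_force'],get_obs()['moment'])"
```

```text
from [0.6021 0.0039 0.1223] yaw 6.5 tilt [7.0e-04 5.1e-03 1.0e+00]
{"delta_pos": [-0.008, 0.038, 0.898], "turn": [0, 0, 0.001], "fingers": 0.5}
[-0.57374314 -0.09394678 -1.2781486 ] [-0.08249358  0.06799048 -0.02847132]
```

Emit:
play_rows(deltas=[{"delta_pos":[-0.01,0.035,0.15],"turn":[0,0,0],"fingers":0.5},{"delta_pos":[0,0,0.15],"turn":[0,0,0],"fingers":0.5},{"delta_pos":[0,0,0.15],"turn":[0,0,0],"fingers":0.5},{"delta_pos":[0,0,0.1],"turn":[0,0,0],"fingers":0.5},{"delta_pos":[0,0,0.1],"turn":[0,0,0],"fingers":0.5},{"delta_pos":[0,0,0.1],"turn":[0,0,0],"fingers":0.5},{"delta_pos":[0,0,0.08],"turn":[0,0,0],"fingers":0.5},{"delta_pos":[0,0,0.04],"turn":[0,0,0],"fingers":0.5},{"delta_pos":[0,0,0],"turn":[0,0,0],"fingers":0.5}])

```text
t: 19.88
tcp_pos: [0.6062, 0.0041, 0.0592]
orientation: [[-0.113, 0.994, -0.001], [0.994, 0.113, -0.0], [0.0, -0.001, -1.0]]
wrist_force: [-2.7, -0.1, -2.2]
width: 0.635
grasp_force: 25.0
```

Emit:
play_rows(deltas=[{"delta_pos":[0,-0.014,0.02],"turn":[0,0,0],"fingers":0.5},{"delta_pos":[0,0,0.03],"turn":[0,0,0],"fingers":0.5},{"delta_pos":[0,0,0.02],"turn":[0,0,0],"fingers":0.5},{"delta_pos":[0,0,0],"turn":[0,0,0],"fingers":0.5}])

```text
t: 20.38
tcp_pos: [0.6061, 0.0043, 0.0547]
orientation: [[-0.113, 0.994, 0.001], [0.994, 0.113, 0.0], [0.0, 0.001, -1.0]]
wrist_force: [-2.6, 1.2, 3.7]
width: 0.633
grasp_force: 25.0
```

Emit:
play_rows(deltas=[{"delta_pos":[0,0,0],"turn":[0,0,0],"fingers":0.8},{"delta_pos":[0,0,0],"turn":[0,0,0],"fingers":0.8},{"delta_pos":[0,0,0],"turn":[0,0,0],"fingers":0.8},{"delta_pos":[0,0,-0.2],"turn":[0,0,0],"fingers":0.8},{"delta_pos":[0,0,-0.5],"turn":[0,0,0],"fingers":0.8},{"delta_pos":[0,0,-0.5],"turn":[0,0,0],"fingers":0},{"delta_pos":[0.4,0,0],"turn":[0,0,0],"fingers":0},{"delta_pos":[0.6,0,0],"turn":[0,0,0],"fingers":0},{"delta_pos":[0.43,0,0],"turn":[0,0,0],"fingers":0},{"delta_pos":[0,0,0],"turn":[0,0,0],"fingers":0}])

```text
t: 21.62
tcp_pos: [0.5934, 0.1141, 0.1452]
orientation: [[-0.118, 0.993, 0.001], [0.993, 0.118, 0.002], [0.002, 0.001, -1.0]]
wrist_force: [0.2, -0.0, 0.0]
width: 0.264
grasp_force: 0.0
```

```bash
python3 - <<'E'
from h import *
greens("side",.049);greens("top",.05)
plan([*jig(0,.1225),.055],JY,1,0)
T=read_camera("top");S=read_camera("side")
cv2.imwrite("pics/g.png",np.hstack([cv2.resize(T[140:210,250:350,::-1],(400,280),interpolation=2),cv2.resize(S[150:220,290:390,::-1],(400,280),interpolation=2)]))
E
```

```text
side [145. 152.] 816 [319.  624.9 351.4  79.4  63.1]
side [281. 154.] 213 [603.4 258.6 133.   57.2  48.9]
side [338. 188.] 522 [ 6.001e+02  4.000e-01  1.265e+02  7.040e+01 -8.270e+01]
side [539. 235.] 529 [ 797.3 -485.5  121.4   91.7   13.6]
top [205. 160.] 410 [627.  286.9  72.2  58.   46.3]
top [301. 169.] 769 [604.1   4.2 119.3  59.9 -83.5]
top [110. 187.] 296 [541.9 558.7  55.1  44.9 -72.7]
top [ 83. 294.] 3113 [235.1 611.9 170.9 147.7   5.7]
from [0.5939 0.1102 0.1452] yaw 6.52 tilt [ 4.e-04 -9.e-04  1.e+00]
{"delta_pos": [0.005, -0.014, 1.203], "turn": [0, 0, 0.003], "fingers": 0}
```

View pics/g.png

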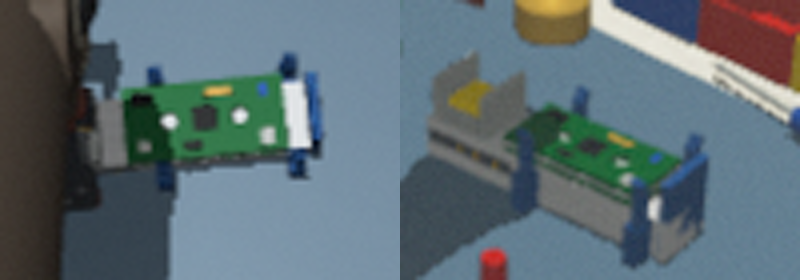

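Both boards are stacked flat in the nest at top (301,169). Now to press the tab and push the fence home.

Emit:
play_rows(deltas=[{"delta_pos":[0,-0.014,0.3],"turn":[0,0,0],"fingers":0},{"delta_pos":[0,0,0.3],"turn":[0,0,0],"fingers":0},{"delta_pos":[0,0,0.2],"turn":[0,0,0],"fingers":0},{"delta_pos":[0,0,0.2],"turn":[0,0,0],"fingers":0},{"delta_pos":[0,0,0.1],"turn":[0,0,0],"fingers":0},{"delta_pos":[0,0,0.09],"turn":[0,0,0],"fingers":0},{"delta_pos":[0,0,0],"turn":[0,0,0],"fingers":0},{"delta_pos":[0,0,0],"turn":[0,0,0],"fingers":0}])

```text
t: 22.82
tcp_pos: [0.5925, 0.11, 0.0556]
orientation: [[-0.113, 0.994, -0.0], [0.994, 0.113, -0.0], [-0.0, -0.0, -1.0]]
wrist_force: [-2.9, -2.5, 3.7]
width: 0.007
grasp_force: 2.2
```

Emit:
play_rows(deltas=[{"delta_pos":[-0.08,0,0],"turn":[0,0,0],"fingers":0},{"delta_pos":[-0.08,0,0],"turn":[0,0,0],"fingers":0},{"delta_pos":[-0.08,0,0],"turn":[0,0,0],"fingers":0},{"delta_pos":[-0.08,0,0],"turn":[0,0,0],"fingers":0},{"delta_pos":[-0.08,0,0],"turn":[0,0,0],"fingers":0},{"delta_pos":[-0.08,0,0],"turn":[0,0,0],"fingers":0},{"delta_pos":[-0.08,0,0],"turn":[0,0,0],"fingers":0},{"delta_pos":[-0.03,0,0],"turn":[0,0,0],"fingers":0},{"delta_pos":[0,0,0],"turn":[0,0,0],"fingers":0},{"delta_pos":[0,0,0],"turn":[0,0,0],"fingers":0}])

```text
t: 24.08
tcp_pos: [0.5982, 0.0669, 0.0554]
orientation: [[-0.114, 0.994, 0.001], [0.994, 0.114, 0.001], [0.001, 0.001, -1.0]]
wrist_force: [1.6, 4.9, 5.0]
width: 0.004
grasp_force: 3.9
```

Emit:
play_rows(deltas=[{"delta_pos":[-0.03,0,0],"turn":[0,0,0],"fingers":0},{"delta_pos":[-0.03,0,0],"turn":[0,0,0],"fingers":0},{"delta_pos":[0,0,0],"turn":[0,0,0],"fingers":0},{"delta_pos":[0,0,0],"turn":[0,0,0],"fingers":0}])

```text
t: 24.58
tcp_pos: [0.5982, 0.0668, 0.0554]
orientation: [[-0.117, 0.993, 0.0], [0.993, 0.117, 0.005], [0.005, 0.001, -1.0]]
wrist_force: [-0.1, 15.3, 6.8]
width: 0.002
grasp_force: 9.7
```

Emit:
play_rows(deltas=[{"delta_pos":[0.05,0,0],"turn":[0,0,0],"fingers":0},{"delta_pos":[0,0,-0.1],"turn":[0,0,0],"fingers":0},{"delta_pos":[0,0,-0.2],"turn":[0,0,0],"fingers":0},{"delta_pos":[0,0,-0.5],"turn":[0,0,0],"fingers":0},{"delta_pos":[0,-0.3,-0.7],"turn":[0,0,0],"fingers":0},{"delta_pos":[0,-0.8,-0.3],"turn":[0,0,0],"fingers":0},{"delta_pos":[-0.6,-0.6,0],"turn":[0,0,0],"fingers":0.5},{"delta_pos":[-0.6,0,0],"turn":[0,0,0],"fingers":0.5},{"delta_pos":[-0.6,0,0],"turn":[0,0,0],"fingers":0.5},{"delta_pos":[0,0,0],"turn":[0,0,0],"fingers":0.5}])

```text
t: 25.82
tcp_pos: [0.4872, -0.0868, 0.1894]
orientation: [[-0.106, 0.994, -0.001], [0.994, 0.106, -0.002], [-0.002, -0.001, -1.0]]
wrist_force: [-0.5, 1.6, 0.4]
width: 0.423
grasp_force: 0.0
```

```bash
python3 - <<'E'
from h import *
greens("side",.049);greens("top",.05)
o=get_obs();print(o["tcp_pos"])
T=read_camera("top");S=read_camera("side")
cv2.imwrite("pics/h.png",np.hstack([cv2.resize(T[140:210,250:350,::-1],(400,280),interpolation=2),cv2.resize(S[150:220,290:390,::-1],(400,280),interpolation=2)]))
a=cv2.imread("pics/side0.png")[...,::-1];b=cv2.imread("pics/top0.png")[...,::-1]
for n,i,j,box in(("top",b,T,(260,155,292,190)),("side",a,S,(305,165,330,190))): print(n,cent(i,box,yel),cent(j,box,yel))
E
```

```text
side [140. 151.] 1246 [304.  634.8 376.6 100.2  67.1]
side [281. 154.] 215 [603.4 258.6 133.   57.2  48.9]
side [341. 190.] 493 [602.1 -13.6 124.8  70.  -82.7]
side [539. 235.] 532 [ 797.9 -485.7  122.7   90.5   13.7]
top [205. 160.] 410 [627.  286.9  72.2  58.   46.3]
top [303. 169.] 681 [605.6 -10.4 119.7  59.4 -83.2]
top [110. 187.] 292 [541.9 558.9  54.4  44.5 -72.5]
top [ 83. 294.] 3103 [234.8 610.3 170.8 145.8   5. ]
[ 0.48749749 -0.08278901  0.18900214]
top [276.65790703 171.63197851] [276.81489676 171.60956595]
side [316.00974832 177.07125133] [316.04998423 177.1491643 ]
```

View pics/h.png

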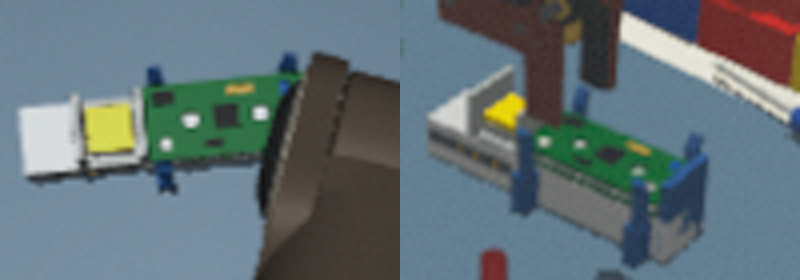

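The fence is home and locked: the tab's centroid matches the starting picture within 0.16 px, and the boards are at home (605.6, -10.4 mm). Pins next.

```bash
python3 -c "
from h import *
plan([.434,-.0705,.066],JY,1,.5)"
```

```text
from [ 0.4879 -0.0812  0.1891] yaw 6.53 tilt [-1.0e-04  1.4e-03  1.0e+00]
{"delta_pos": [0.224, -0.698, 1.641], "turn": [0, 0, 0.006], "fingers": 0.5}
```

Emit:
play_rows(deltas=[{"delta_pos":[0.11,-0.35,0],"turn":[0,0,0],"fingers":0.5},{"delta_pos":[0.11,-0.35,0],"turn":[0,0,0],"fingers":0.5},{"delta_pos":[0,0,0.2],"turn":[0,0,0],"fingers":0.5},{"delta_pos":[0,0,0.4],"turn":[0,0,0],"fingers":0.5},{"delta_pos":[0,0,0.4],"turn":[0,0,0],"fingers":0.5},{"delta_pos":[0,0,0],"turn":[0,0,0],"fingers":0.5},{"delta_pos":[0,0,0],"turn":[0,0,0],"fingers":0.5}])

```text
t: 26.9
tcp_pos: [0.435, -0.0714, 0.1149]
orientation: [[-0.114, 0.994, 0.0], [0.994, 0.114, -0.0], [-0.0, 0.0, -1.0]]
wrist_force: [0.5, 0.6, -0.6]
width: 0.502
grasp_force: 0.0
```

```bash
python3 - <<'E'
from h import *
plan([.434,-.0705,.066],JY,1,.5)
S=read_camera("side");T=read_camera("top")
cv2.imwrite("pics/i.png",cv2.resize(S[160:270,270:390,::-1],None,fx=4,fy=4,interpolation=2))
# board holes (white discs) in top view
x=T[158:182,288:325].astype(int);m=((x.min(2)>140)).astype(np.uint8)
N,L,st,c=cv2.connectedComponentsWithStats(m)
for i in range(1,N):
    if st[i,4]>4: q=c[i]+[288,158];print(q.round(2),st[i,4],onz("top",q,.05).round(4))
print("expected",jig(0,.026),jig(0,-.026))
E
```

```text
from [ 0.435  -0.0714  0.1149] yaw 6.52 tilt [ 5.e-04 -0.e+00  1.e+00]
{"delta_pos": [0.013, -0.012, 0.652], "turn": [0, 0, 0.003], "fingers": 0.5}
[314.64 167.91] 11 [ 0.6097 -0.0364  0.05  ]
[297.5 169.8] 10 [0.6031 0.0141 0.05  ]
[322. 173.] 9 [ 0.5949 -0.0584  0.05  ]
[291.   175.71] 7 [0.585  0.0328 0.05  ]
expected [0.60375672 0.01453287] [ 0.60964328 -0.03713287]
```

View pics/i.png

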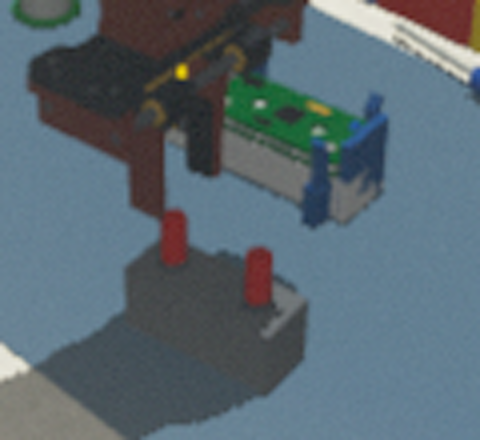

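The side crop shows the open fingers straddling above the first pin (handle at side (313,219)). The board holes match the expected positions within 1 mm.

Emit:
play_rows(deltas=[{"delta_pos":[0.01,-0.01,0.25],"turn":[0,0,0],"fingers":0.5},{"delta_pos":[0,0,0.25],"turn":[0,0,0],"fingers":0.5},{"delta_pos":[0,0,0.15],"turn":[0,0,0],"fingers":0.5},{"delta_pos":[0,0,0],"turn":[0,0,0],"fingers":0.1},{"delta_pos":[0,0,0],"turn":[0,0,0],"fingers":0.1},{"delta_pos":[0,0,0],"turn":[0,0,0],"fingers":0.1},{"delta_pos":[0,0,0],"turn":[0,0,0],"fingers":0.1},{"delta_pos":[0,0,0],"turn":[0,0,0],"fingers":0.1}], newtons=20)

```text
t: 28.0
tcp_pos: [0.4341, -0.0707, 0.0663]
orientation: [[-0.113, 0.994, 0.001], [0.994, 0.113, 0.0], [0.0, 0.001, -1.0]]
wrist_force: [-0.5, 0.4, 6.5]
width: 0.187
grasp_force: 20.0
```

Emit:
play_rows(deltas=[{"delta_pos":[0,0,-0.15],"turn":[0,0,0],"fingers":0.1},{"delta_pos":[0,0,-0.4],"turn":[0,0,0],"fingers":0.1},{"delta_pos":[0,0,-0.5],"turn":[0,0,0],"fingers":0.1},{"delta_pos":[0,0,-0.3],"turn":[0,0,0],"fingers":0.1},{"delta_pos":[0.22,0.59,0],"turn":[0,0,0],"fingers":0.1},{"delta_pos":[0.22,0.59,0],"turn":[0,0,0],"fingers":0.1},{"delta_pos":[0.22,0.59,0],"turn":[0,0,0],"fingers":0.1},{"delta_pos":[0.22,0.59,0],"turn":[0,0,0],"fingers":0.1},{"delta_pos":[0,0,0],"turn":[0,0,0],"fingers":0.1},{"delta_pos":[0,0,0],"turn":[0,0,0],"fingers":0.1}])

```text
t: 29.25
tcp_pos: [0.6011, 0.0142, 0.167]
orientation: [[-0.113, 0.994, -0.001], [0.994, 0.113, -0.001], [-0.001, -0.001, -1.0]]
wrist_force: [-0.7, -0.3, 0.5]
width: 0.19
grasp_force: 20.0
```

```bash
python3 - <<'E'
from h import *
plan([.6035,.0145,.068],JY,1,.1)
S=read_camera("side")
p=get_obs()["tcp_pos"];print(proj("side",[p,[p[0],p[1],p[2]-.064],[.6035,.0145,.05]]).round(1))
cv2.imwrite("pics/j.png",cv2.resize(S[110:220,280:390,::-1],None,fx=5,fy=5,interpolation=2))
E
```

```text
from [0.6011 0.0142 0.167 ] yaw 6.47 tilt [7.0e-04 1.4e-03 1.0e+00]
{"delta_pos": [0.0, 0.033, 1.32], "turn": [0, 0, -0.005], "fingers": 0.1}
[[335.2 149.8]
 [334.6 169.9]
 [334.5 185.1]]
```

View pics/j.png

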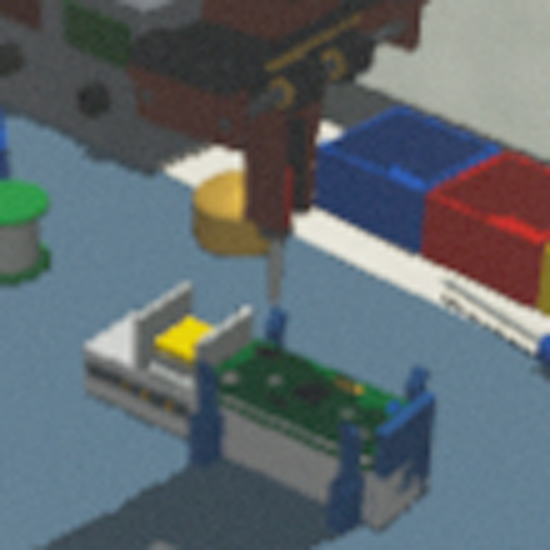

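The pin is upright with its tip at side (334.8,170), as predicted. The board hole is at (335,186).

Emit:
play_rows(deltas=[{"delta_pos":[0,0.028,0.2],"turn":[0,0,0],"fingers":0.1},{"delta_pos":[0,0,0.2],"turn":[0,0,0],"fingers":0.1},{"delta_pos":[0,0,0.15],"turn":[0,0,0],"fingers":0.1},{"delta_pos":[0,0,0],"turn":[0,0,0],"fingers":0.1},{"delta_pos":[0,0,0],"turn":[0,0,0],"fingers":0.1}])

```text
t: 29.92
tcp_pos: [0.6042, 0.015, 0.1259]
orientation: [[-0.113, 0.994, 0.0], [0.994, 0.113, -0.0], [-0.0, 0.0, -1.0]]
wrist_force: [0.7, 0.5, -0.7]
width: 0.188
grasp_force: 20.0
```

Emit:
play_rows(deltas=[{"delta_pos":[-0.005,-0.01,0.1],"turn":[0,0,0],"fingers":0.1},{"delta_pos":[0,0,0.08],"turn":[0,0,0],"fingers":0.1},{"delta_pos":[0,0,0.08],"turn":[0,0,0],"fingers":0.1},{"delta_pos":[0,0,0.08],"turn":[0,0,0],"fingers":0.1},{"delta_pos":[0,0,0],"turn":[0,0,0],"fingers":0.1}])

```text
t: 30.55
tcp_pos: [0.603, 0.0147, 0.0997]
orientation: [[-0.113, 0.994, -0.001], [0.994, 0.113, -0.0], [-0.0, -0.001, -1.0]]
wrist_force: [-0.6, -0.5, -0.2]
width: 0.189
grasp_force: 20.0
```

Tip is at about z = 36 mm, inside both boards, with no resistance. Carrying on.

Emit:
play_rows(deltas=[{"delta_pos":[0,0.005,0.08],"turn":[0,0,0],"fingers":0.1},{"delta_pos":[0,0,0.08],"turn":[0,0,0],"fingers":0.1},{"delta_pos":[0,0,0.08],"turn":[0,0,0],"fingers":0.1},{"delta_pos":[0,0,0.07],"turn":[0,0,0],"fingers":0.1},{"delta_pos":[0,0,0.05],"turn":[0,0,0],"fingers":0.1},{"delta_pos":[0,0,0.04],"turn":[0,0,0],"fingers":0.1},{"delta_pos":[0,0,0],"turn":[0,0,0],"fingers":0.1}])

```text
t: 31.42
tcp_pos: [0.6037, 0.0147, 0.0701]
orientation: [[-0.113, 0.994, -0.0], [0.994, 0.113, -0.0], [0.0, -0.0, -1.0]]
wrist_force: [-0.7, -0.1, -0.6]
width: 0.186
grasp_force: 20.0
```

Emit:
play_rows(deltas=[{"delta_pos":[0,0,0.02],"turn":[0,0,0],"fingers":0.1},{"delta_pos":[0,0,0.015],"turn":[0,0,0],"fingers":0.1},{"delta_pos":[0,0,0],"turn":[0,0,0],"fingers":0.1}])

```text
t: 31.8
tcp_pos: [0.6039, 0.0147, 0.0684]
orientation: [[-0.113, 0.994, 0.0], [0.994, 0.113, 0.0], [0.0, 0.001, -1.0]]
wrist_force: [-2.2, 0.1, 5.1]
width: 0.187
grasp_force: 20.0
```

The collar is seated. Releasing, then over to pin 2.

Emit:
play_rows(deltas=[{"delta_pos":[0,0,0],"turn":[0,0,0],"fingers":0.45},{"delta_pos":[0,0,0],"turn":[0,0,0],"fingers":0.45},{"delta_pos":[0,0,0],"turn":[0,0,0],"fingers":0.45},{"delta_pos":[0,0,-0.3],"turn":[0,0,0],"fingers":0.45},{"delta_pos":[0,0,-0.6],"turn":[0,0,0],"fingers":0.45},{"delta_pos":[-0.43,-0.58,-0.2],"turn":[0,0,0],"fingers":0.5},{"delta_pos":[-0.43,-0.59,0],"turn":[0,0,0],"fingers":0.5},{"delta_pos":[-0.43,-0.59,0],"turn":[0,0,0],"fingers":0.5},{"delta_pos":[-0.43,-0.58,0],"turn":[0,0,0],"fingers":0.5},{"delta_pos":[0,0,0],"turn":[0,0,0],"fingers":0.5}])

```text
t: 33.05
tcp_pos: [0.4412, -0.1359, 0.1505]
orientation: [[-0.107, 0.994, -0.0], [0.994, 0.107, 0.001], [0.001, -0.0, -1.0]]
wrist_force: [1.0, 1.8, -0.4]
width: 0.499
grasp_force: 0.0
```

```bash
python3 - <<'E'
from h import *
S=read_camera("side");T=read_camera("top")
plan([.444,-.1337,.066],JY,1,.5)
print("pin1 now",cent(S,(325,160,345,188),red),"pred",proj("side",[.6035,.0147,.080]),"pin2",cent(S,(325,218,345,242),red))
cv2.imwrite("pics/k.png",cv2.resize(S[150:270,270:390,::-1],None,fx=4,fy=4,interpolation=2))
E
```

```text
from [ 0.4444 -0.1333  0.1506] yaw 6.44 tilt [-3.0e-04 -1.2e-03  1.0e+00]
{"delta_pos": [-0.005, -0.006, 1.127], "turn": [0, 0, -0.01], "fingers": 0.5}
pin1 now [nan nan] pred [[334.75961789 176.34575967]] pin2 [334.24368332 228.64289725]h.py:30: RuntimeWarning: invalid value encountered in divide
  Y,X=np.mgrid[y0:y1,x0:x1];return np.array([(X*w).sum(),(Y*w).sum()])/w.sum()
```

View pics/k.png

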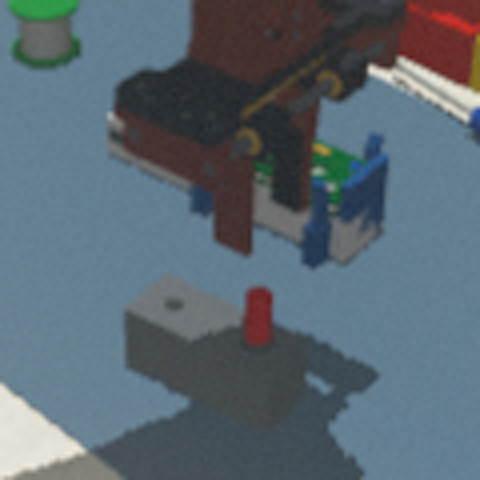

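The first pin is hidden behind the gripper; the second stands at side (334,229), under the fingers.

Emit:
play_rows(deltas=[{"delta_pos":[0,-0.005,0.2],"turn":[0,0,0],"fingers":0.5},{"delta_pos":[0,0,0.3],"turn":[0,0,0],"fingers":0.5},{"delta_pos":[0,0,0.3],"turn":[0,0,0],"fingers":0.5},{"delta_pos":[0,0,0.2],"turn":[0,0,0],"fingers":0.5},{"delta_pos":[0,0,0.12],"turn":[0,0,0],"fingers":0.5},{"delta_pos":[0,0,0],"turn":[0,0,0],"fingers":0.1},{"delta_pos":[0,0,0],"turn":[0,0,0],"fingers":0.1},{"delta_pos":[0,0,0],"turn":[0,0,0],"fingers":0.1},{"delta_pos":[0,0,0],"turn":[0,0,0],"fingers":0.1},{"delta_pos":[0,0,0],"turn":[0,0,0],"fingers":0.1}], newtons=20)

```text
t: 34.4
tcp_pos: [0.4441, -0.1334, 0.0667]
orientation: [[-0.113, 0.994, 0.001], [0.994, 0.113, 0.0], [-0.0, 0.001, -1.0]]
wrist_force: [-0.8, 0.3, 5.9]
width: 0.189
grasp_force: 20.0
```

Emit:
play_rows(deltas=[{"delta_pos":[0,0,-0.15],"turn":[0,0,0],"fingers":0.1},{"delta_pos":[0,0,-0.4],"turn":[0,0,0],"fingers":0.1},{"delta_pos":[0,0,-0.5],"turn":[0,0,0],"fingers":0.1},{"delta_pos":[0,0,-0.3],"turn":[0,0,0],"fingers":0.1},{"delta_pos":[0.26,0.585,0],"turn":[0,0,0],"fingers":0.1},{"delta_pos":[0.26,0.585,0],"turn":[0,0,0],"fingers":0.1},{"delta_pos":[0.26,0.585,0],"turn":[0,0,0],"fingers":0.1},{"delta_pos":[0.25,0.585,0],"turn":[0,0,0],"fingers":0.1},{"delta_pos":[0,0,0],"turn":[0,0,0],"fingers":0.1},{"delta_pos":[0,0,0],"turn":[0,0,0],"fingers":0.1}])

```text
t: 35.65
tcp_pos: [0.6084, -0.0374, 0.1674]
orientation: [[-0.113, 0.994, -0.001], [0.994, 0.113, -0.001], [-0.001, -0.001, -1.0]]
wrist_force: [-1.2, -1.0, -0.3]
width: 0.191
grasp_force: 20.0
```

```bash
python3 - <<'E'
from h import *
plan([.6097,-.0368,.068],JY,1,.1)
S=read_camera("side")
p=get_obs()["tcp_pos"];print(proj("side",[p,[p[0],p[1],p[2]-.064],[.6097,-.0368,.05]]).round(1))
print("pin1",cent(S,(325,160,345,188),red),"pred",proj("side",[.6035,.0147,.080]))
cv2.imwrite("pics/l.png",cv2.resize(S[120:230,290:400,::-1],None,fx=5,fy=5,interpolation=2))
E
```

```text
from [ 0.6084 -0.0374  0.1674] yaw 6.48 tilt [6.0e-04 1.3e-03 1.0e+00]
{"delta_pos": [0.005, 0.018, 1.326], "turn": [0, 0, -0.004], "fingers": 0.1}
[[351.2 155.5]
 [350.  175.8]
 [349.2 191.4]]
pin1 [334.69536713 176.84659091] pred [[334.75961789 176.34575967]]
```

View pics/l.png

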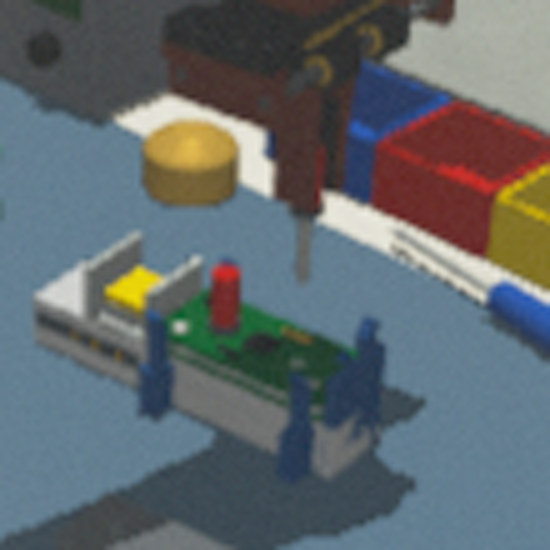

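Pin 1 stands seated at side (335,177), and pin 2's tip is at (350.6,176), as predicted.

Emit:
play_rows(deltas=[{"delta_pos":[0.005,0.013,0.2],"turn":[0,0,0],"fingers":0.1},{"delta_pos":[0,0,0.2],"turn":[0,0,0],"fingers":0.1},{"delta_pos":[0,0,0.15],"turn":[0,0,0],"fingers":0.1},{"delta_pos":[0,0,0],"turn":[0,0,0],"fingers":0.1},{"delta_pos":[0,0,0],"turn":[0,0,0],"fingers":0.1}])

```text
t: 36.33
tcp_pos: [0.6103, -0.0364, 0.1263]
orientation: [[-0.113, 0.994, 0.0], [0.994, 0.113, -0.0], [-0.0, 0.0, -1.0]]
wrist_force: [1.2, 0.2, 0.1]
width: 0.184
grasp_force: 20.0
```

Emit:
play_rows(deltas=[{"delta_pos":[-0.005,-0.008,0.1],"turn":[0,0,0],"fingers":0.1},{"delta_pos":[0,0,0.08],"turn":[0,0,0],"fingers":0.1},{"delta_pos":[0,0,0.08],"turn":[0,0,0],"fingers":0.1},{"delta_pos":[0,0,0.08],"turn":[0,0,0],"fingers":0.1},{"delta_pos":[0,0,0],"turn":[0,0,0],"fingers":0.1}])

```text
t: 36.95
tcp_pos: [0.6093, -0.0367, 0.1001]
orientation: [[-0.113, 0.994, -0.001], [0.994, 0.113, -0.0], [0.0, -0.001, -1.0]]
wrist_force: [0.0, 0.6, 0.0]
width: 0.185
grasp_force: 20.0
```

Emit:
play_rows(deltas=[{"delta_pos":[0,0.004,0.08],"turn":[0,0,0],"fingers":0.1},{"delta_pos":[0,0,0.08],"turn":[0,0,0],"fingers":0.1},{"delta_pos":[0,0,0.08],"turn":[0,0,0],"fingers":0.1},{"delta_pos":[0,0,0.07],"turn":[0,0,0],"fingers":0.1},{"delta_pos":[0,0,0.05],"turn":[0,0,0],"fingers":0.1},{"delta_pos":[0,0,0.04],"turn":[0,0,0],"fingers":0.1},{"delta_pos":[0,0,0.02],"turn":[0,0,0],"fingers":0.1},{"delta_pos":[0,0,0.015],"turn":[0,0,0],"fingers":0.1},{"delta_pos":[0,0,0],"turn":[0,0,0],"fingers":0.1}])

```text
t: 38.08
tcp_pos: [0.61, -0.0367, 0.0688]
orientation: [[-0.113, 0.994, 0.0], [0.994, 0.113, 0.0], [0.0, 0.0, -1.0]]
wrist_force: [-2.3, 0.6, 4.9]
width: 0.188
grasp_force: 20.0
```

Seated. Releasing and retreating.

Emit:
play_rows(deltas=[{"delta_pos":[0,0,0],"turn":[0,0,0],"fingers":0.45},{"delta_pos":[0,0,0],"turn":[0,0,0],"fingers":0.45},{"delta_pos":[0,0,0],"turn":[0,0,0],"fingers":0.45},{"delta_pos":[0,0,-0.3],"turn":[0,0,0],"fingers":0.45},{"delta_pos":[0,0,-0.6],"turn":[0,0,0],"fingers":0.45},{"delta_pos":[-0.4,-0.5,-0.4],"turn":[0,0,0],"fingers":0.45},{"delta_pos":[-0.4,-0.5,-0.3],"turn":[0,0,0],"fingers":0.45},{"delta_pos":[-0.5,-0.5,0],"turn":[0,0,0],"fingers":0.45},{"delta_pos":[-0.5,-0.4,0],"turn":[0,0,0],"fingers":0.45},{"delta_pos":[-0.5,-0.3,0],"turn":[0,0,0],"fingers":0.45}])

```text
t: 39.33
tcp_pos: [0.4643, -0.2279, 0.1884]
orientation: [[-0.113, 0.994, 0.001], [0.994, 0.113, 0.0], [0.0, 0.001, -1.0]]
wrist_force: [-0.1, -0.0, -0.0]
width: 0.451
grasp_force: 0.0
```

```bash
python3 - <<'E'
from h import *
T=read_camera("top");S=read_camera("side")
b=cv2.imread("pics/top0.png")[...,::-1];print("tab",cent(T,(260,155,292,190),yel),cent(b,(260,155,292,190),yel))
for s,t,h in(((325,160,343,190),(290,160,304,178),(.6035,.0147)),((344,166,362,196),(307,158,321,176),(.6099,-.0368))):
    try: print(tri(cent(T,t,red),cent(S,s,red)),h)
    except Exception as e: print(e)
cv2.imwrite("pics/m.png",np.hstack([cv2.resize(T[130:210,240:340,::-1],(400,320),interpolation=2),cv2.resize(S[140:220,290:390,::-1],(400,320),interpolation=2)]))
E
```

```text
tab [276.81813535 171.60805561] [276.65790703 171.63197851]
(array([0.60468574, 0.01544447, 0.07732166]), np.float64(0.11763686756034986)) (0.6035, 0.0147)
(array([ 0.61348711, -0.03537652,  0.0517136 ]), np.float64(1.0246741315396548)) (0.6099, -0.0368)
```

View pics/m.png

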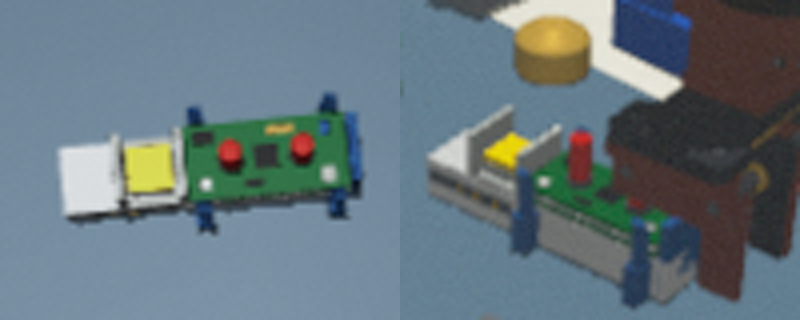

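Top view: both red handles are in their holes at (297.7,168) and (315.6,167), the boards are at home, and the tab is up at the home position. The gripper hides pin 2 in the side view. Its seating force of 4.9 N and height match pin 1's. Handing in.

```bash
python3 -c "
from station import *
print(sign_off())"
```

```text
the job is handed in; nothing more can be done
None
```

I handed the job in at about 39 s of robot time. Both green boards are stacked at home in the jig, the fence is home and locked with its tab up, and both pins are pushed in until their collars touched the top board; the hand-in gave no verdict, and pin 2's seating was judged from contact force and the top view only, as the gripper hid it from the side.

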